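# Pack the knob blanks and book the tray in

## Task

Pack all the hexagonal beech knob blanks on the bench into the shallow steel tray, standing on their heads with the stems up, close-packed like a honeycomb so that each blank has its flat faces against at least two others. Then pick up the hand scanner, aim its window at the bar-code card on the tray's front lip from about 10 cm away and hold it steady on the card for at least a second, and lay it back flat on its rubber mat. Leave the round turned handles out of the tray, do not knock over the lacquer jar, and at the end the blanks must still be packed tight.

Things in the scene. Friction and masses are not known exactly. Their poses are not given: they have to be found in the camera images.
- blank1_mid (a point): pale beech knob blank (some of the six may be absent): a hexagonal head 60 mm across flats and 30 mm high, standing flat on its underside, with a slimmer hexagonal stem 24 mm across flats and 50 mm high rising from its centre, 80 mm tall in all, about 90 g; the stem's flats are parallel to the head's. Point: on the axis, half-way up, 40 mm above the underside. Axes: z up along the stem; the own x axis is square to one pair of flats (the others at 60 and 120 degrees)
- blank2_mid (a point): another blank, same as blank1
- blank3_mid (a point): another blank, same as blank1
- blank4_mid (a point): another blank, same as blank1
- blank5_mid (a point): another blank, same as blank1
- blank6_mid (a point): another blank, same as blank1
- tray_floor (a point): dark steel tray, fixed to the bench, turned by some yaw: inside 132 mm (x) by 222 mm (y), floor 4 mm above the bench, walls 5 mm thick, tops 22 mm above the bench; a flat lip 56 mm wide, 8 mm high, runs along the middle of its -x side (towards the robot). Just holds two staggered rows of three blanks, the rows along y, with 10 mm to spare each way. Point: centre of the inside floor; x across, y along the tray, z up
- card (a point): white card 46 by 74 mm with a black bar code lying flat on the tray's lip. Point: the card's centre, 99 mm from the tray's centre towards -x of the tray, 9 mm above the bench; axes as the tray's
- scanner_grip (a point): hand scanner, 155 mm long, 200 g, lying flat along its x: white handle 100 mm long, 34 mm wide, 32 mm high (x from -80 to +20 mm of this point), then a grey head 46 mm wide, 42 mm high, to x = +80 mm, whose front is cut off at 45 degrees to look forwards and down. Point: on the handle at the centre of mass, 16 mm above its underside; x towards the head, z up
- window (a point): the scanner's amber window, in the sloping front of the head. Point: the window's centre, 63 mm ahead (x) of scanner_grip and 1 mm above it; this point's x axis is the line of sight, forwards and 45 degrees down when the scanner is level. It reads a card whose centre lies within 16 mm of the line of sight in its y and z, 50 to 150 mm along it
- mat: black rubber mat 200 mm (x) by 110 mm (y), 6 mm thick, fixed to the bench, on which the scanner lies at the start. Origin: centre of its underside; z up
- jar: amber glass lacquer jar, closed, 72 mm across, 95 mm high, 0.5 kg, loose, beyond the blanks. Origin: centre of its underside; z up
- handle1: turned wooden handle, round, 48 mm across at its widest, 70 mm high, standing loose among the blanks. Origin: centre of its underside; z up
- handle2: another turned handle, same as handle1
There are look-alikes about, which are no part of the job. Of the things that look like the part that bears scanner_grip, the smaller one is meant.

How it is judged:
On the way, in this order (a step that is already met when the one before it is completed fails the run):
1. all the blanks are close-packed upright in the tray (x of blank1_mid in the frame of tray_floor between -0.05 and 0.05 m and y of blank1_mid in the frame of tray_floor between -0.09 and 0.09 m and z of each of blank1_mid, blank2_mid, blank3_mid, blank4_mid, blank5_mid, blank6_mid in the frame of tray_floor below 0.045 m and angle between each of blank1_mid, blank2_mid, blank3_mid, blank4_mid, blank5_mid, blank6_mid's own z axis and vertical below 0.1 rad and linear speed of each of blank1, blank2, blank3, blank4, blank5, blank6 below 0.02 m/s and (horizontal distance between blank1_mid and blank3_mid below 0.063 m or horizontal distance between blank1_mid and blank4_mid below 0.063 m or horizontal distance between blank1_mid and blank5_mid below 0.063 m or horizontal distance between blank1_mid and blank6_mid below 0.063 m) and (horizontal distance between blank1_mid and blank2_mid below 0.063 m or horizontal distance between blank1_mid and blank4_mid below 0.063 m or horizontal distance between blank1_mid and blank5_mid below 0.063 m or horizontal distance between blank1_mid and blank6_mid below 0.063 m) and (horizontal distance between blank1_mid and blank2_mid below 0.063 m or horizontal distance between blank1_mid and blank3_mid below 0.063 m or horizontal distance between blank1_mid and blank5_mid below 0.063 m or horizontal distance between blank1_mid and blank6_mid below 0.063 m) and (horizontal distance between blank1_mid and blank2_mid below 0.063 m or horizontal distance between blank1_mid and blank3_mid below 0.063 m or horizontal distance between blank1_mid and blank4_mid below 0.063 m or horizontal distance between blank1_mid and blank6_mid below 0.063 m) and (horizontal distance between blank1_mid and blank2_mid below 0.063 m or horizontal distance between blank1_mid and blank3_mid below 0.063 m or horizontal distance between blank1_mid and blank4_mid below 0.063 m or horizontal distance between blank1_mid and blank5_mid below 0.063 m) and x of blank2_mid in the frame of tray_floor between -0.05 and 0.05 m and y of blank2_mid in the frame of tray_floor between -0.09 and 0.09 m and (horizontal distance between blank2_mid and blank3_mid below 0.063 m or horizontal distance between blank2_mid and blank4_mid below 0.063 m or horizontal distance between blank2_mid and blank5_mid below 0.063 m or horizontal distance between blank2_mid and blank6_mid below 0.063 m) and (horizontal distance between blank2_mid and blank1_mid below 0.063 m or horizontal distance between blank2_mid and blank4_mid below 0.063 m or horizontal distance between blank2_mid and blank5_mid below 0.063 m or horizontal distance between blank2_mid and blank6_mid below 0.063 m) and (horizontal distance between blank2_mid and blank1_mid below 0.063 m or horizontal distance between blank2_mid and blank3_mid below 0.063 m or horizontal distance between blank2_mid and blank5_mid below 0.063 m or horizontal distance between blank2_mid and blank6_mid below 0.063 m) and (horizontal distance between blank2_mid and blank1_mid below 0.063 m or horizontal distance between blank2_mid and blank3_mid below 0.063 m or horizontal distance between blank2_mid and blank4_mid below 0.063 m or horizontal distance between blank2_mid and blank6_mid below 0.063 m) and (horizontal distance between blank2_mid and blank1_mid below 0.063 m or horizontal distance between blank2_mid and blank3_mid below 0.063 m or horizontal distance between blank2_mid and blank4_mid below 0.063 m or horizontal distance between blank2_mid and blank5_mid below 0.063 m) and x of blank3_mid in the frame of tray_floor between -0.05 and 0.05 m and y of blank3_mid in the frame of tray_floor between -0.09 and 0.09 m and (horizontal distance between blank3_mid and blank2_mid below 0.063 m or horizontal distance between blank3_mid and blank4_mid below 0.063 m or horizontal distance between blank3_mid and blank5_mid below 0.063 m or horizontal distance between blank3_mid and blank6_mid below 0.063 m) and (horizontal distance between blank3_mid and blank1_mid below 0.063 m or horizontal distance between blank3_mid and blank4_mid below 0.063 m or horizontal distance between blank3_mid and blank5_mid below 0.063 m or horizontal distance between blank3_mid and blank6_mid below 0.063 m) and (horizontal distance between blank3_mid and blank1_mid below 0.063 m or horizontal distance between blank3_mid and blank2_mid below 0.063 m or horizontal distance between blank3_mid and blank5_mid below 0.063 m or horizontal distance between blank3_mid and blank6_mid below 0.063 m) and (horizontal distance between blank3_mid and blank1_mid below 0.063 m or horizontal distance between blank3_mid and blank2_mid below 0.063 m or horizontal distance between blank3_mid and blank4_mid below 0.063 m or horizontal distance between blank3_mid and blank6_mid below 0.063 m) and (horizontal distance between blank3_mid and blank1_mid below 0.063 m or horizontal distance between blank3_mid and blank2_mid below 0.063 m or horizontal distance between blank3_mid and blank4_mid below 0.063 m or horizontal distance between blank3_mid and blank5_mid below 0.063 m) and x of blank4_mid in the frame of tray_floor between -0.05 and 0.05 m and y of blank4_mid in the frame of tray_floor between -0.09 and 0.09 m and (horizontal distance between blank4_mid and blank2_mid below 0.063 m or horizontal distance between blank4_mid and blank3_mid below 0.063 m or horizontal distance between blank4_mid and blank5_mid below 0.063 m or horizontal distance between blank4_mid and blank6_mid below 0.063 m) and (horizontal distance between blank4_mid and blank1_mid below 0.063 m or horizontal distance between blank4_mid and blank3_mid below 0.063 m or horizontal distance between blank4_mid and blank5_mid below 0.063 m or horizontal distance between blank4_mid and blank6_mid below 0.063 m) and (horizontal distance between blank4_mid and blank1_mid below 0.063 m or horizontal distance between blank4_mid and blank2_mid below 0.063 m or horizontal distance between blank4_mid and blank5_mid below 0.063 m or horizontal distance between blank4_mid and blank6_mid below 0.063 m) and (horizontal distance between blank4_mid and blank1_mid below 0.063 m or horizontal distance between blank4_mid and blank2_mid below 0.063 m or horizontal distance between blank4_mid and blank3_mid below 0.063 m or horizontal distance between blank4_mid and blank6_mid below 0.063 m) and (horizontal distance between blank4_mid and blank1_mid below 0.063 m or horizontal distance between blank4_mid and blank2_mid below 0.063 m or horizontal distance between blank4_mid and blank3_mid below 0.063 m or horizontal distance between blank4_mid and blank5_mid below 0.063 m) and x of blank5_mid in the frame of tray_floor between -0.05 and 0.05 m and y of blank5_mid in the frame of tray_floor between -0.09 and 0.09 m and (horizontal distance between blank5_mid and blank2_mid below 0.063 m or horizontal distance between blank5_mid and blank3_mid below 0.063 m or horizontal distance between blank5_mid and blank4_mid below 0.063 m or horizontal distance between blank5_mid and blank6_mid below 0.063 m) and (horizontal distance between blank5_mid and blank1_mid below 0.063 m or horizontal distance between blank5_mid and blank3_mid below 0.063 m or horizontal distance between blank5_mid and blank4_mid below 0.063 m or horizontal distance between blank5_mid and blank6_mid below 0.063 m) and (horizontal distance between blank5_mid and blank1_mid below 0.063 m or horizontal distance between blank5_mid and blank2_mid below 0.063 m or horizontal distance between blank5_mid and blank4_mid below 0.063 m or horizontal distance between blank5_mid and blank6_mid below 0.063 m) and (horizontal distance between blank5_mid and blank1_mid below 0.063 m or horizontal distance between blank5_mid and blank2_mid below 0.063 m or horizontal distance between blank5_mid and blank3_mid below 0.063 m or horizontal distance between blank5_mid and blank6_mid below 0.063 m) and (horizontal distance between blank5_mid and blank1_mid below 0.063 m or horizontal distance between blank5_mid and blank2_mid below 0.063 m or horizontal distance between blank5_mid and blank3_mid below 0.063 m or horizontal distance between blank5_mid and blank4_mid below 0.063 m) and x of blank6_mid in the frame of tray_floor between -0.05 and 0.05 m and y of blank6_mid in the frame of tray_floor between -0.09 and 0.09 m and (horizontal distance between blank6_mid and blank2_mid below 0.063 m or horizontal distance between blank6_mid and blank3_mid below 0.063 m or horizontal distance between blank6_mid and blank4_mid below 0.063 m or horizontal distance between blank6_mid and blank5_mid below 0.063 m) and (horizontal distance between blank6_mid and blank1_mid below 0.063 m or horizontal distance between blank6_mid and blank3_mid below 0.063 m or horizontal distance between blank6_mid and blank4_mid below 0.063 m or horizontal distance between blank6_mid and blank5_mid below 0.063 m) and (horizontal distance between blank6_mid and blank1_mid below 0.063 m or horizontal distance between blank6_mid and blank2_mid below 0.063 m or horizontal distance between blank6_mid and blank4_mid below 0.063 m or horizontal distance between blank6_mid and blank5_mid below 0.063 m) and (horizontal distance between blank6_mid and blank1_mid below 0.063 m or horizontal distance between blank6_mid and blank2_mid below 0.063 m or horizontal distance between blank6_mid and blank3_mid below 0.063 m or horizontal distance between blank6_mid and blank5_mid below 0.063 m) and (horizontal distance between blank6_mid and blank1_mid below 0.063 m or horizontal distance between blank6_mid and blank2_mid below 0.063 m or horizontal distance between blank6_mid and blank3_mid below 0.063 m or horizontal distance between blank6_mid and blank4_mid below 0.063 m)), for 0.3 s.
2. the held scanner is aimed at the card and kept steady on it (x of card in the frame of window between 0.05 and 0.15 m and contact force between the fingers and scanner above 0.5 N and linear speed of scanner below 0.04 m/s and angular speed of scanner below 0.4 rad/s and y of card in the frame of window between -0.016 and 0.016 m and z of card in the frame of window between -0.016 and 0.016 m), for 0.8 s.
At the end, for the whole second after the job is handed in: Every blank stands upright (0.1 rad), at rest on the tray floor, its axis within 63 mm of at least two other blanks' (gaps at most 3 mm); the scanner lies flat, at rest, right way up on its mat, its grip point within 75 mm (x) and 45 mm (y) of the mat's centre (all of step 1 and x of scanner_grip in the frame of mat between -0.075 and 0.075 m and y of scanner_grip in the frame of mat between -0.045 and 0.045 m and z of scanner_grip in the frame of mat below 0.028 m and angle between scanner_grip's own z axis and vertical below 0.12 rad and linear speed of scanner below 0.02 m/s); the robot touches nothing.
It fails at once if the lacquer jar is knocked over (angle between jar's own z axis and vertical above 0.5 rad).
It fails at once if a turned handle is put in the tray (x of handle1 in the frame of tray_floor between -0.06 and 0.06 m and y of handle1 in the frame of tray_floor between -0.105 and 0.105 m and z of handle1 in the frame of tray_floor below 0.05 m).
It fails at once if a turned handle is put in the tray (x of handle2 in the frame of tray_floor between -0.06 and 0.06 m and y of handle2 in the frame of tray_floor between -0.105 and 0.105 m and z of handle2 in the frame of tray_floor below 0.05 m).
Of blank1, blank2, blank3, blank4, blank5, blank6 only 4 to 6 are there at a start; the rules pass over those that are not, and their reading is None.
At some moment in a run one of blank1, blank2, blank3, blank4, blank5, blank6, scanner may be knocked a few centimetres aside while the robot is not near it.
It also fails if it takes over 210 s, if anything falls off the work surface, if the arm or the gripper's body presses on something with over 40 N, if the wrist force passes 120 N, or if a joint passes its speed limit or range.

## Robot

A 7-joint arm with a two-finger parallel gripper is mounted at the origin on the work surface. World frame = base frame: x ahead of the robot, y to its left, z up, the work surface at z = 0. Lengths are in m, angles in rad, forces in N, time in s.
With the tool pointing down it reaches from about 0.425 to 0.975 m from the base axis. Payload 16.7 kg.
Tool frame: the origin (TCP) lies at the very end of the fingers, on their centre line; the grasp point (between the pads) lies 19 mm behind it; z points along the fingers, y is the direction in which the jaws open and shut (so a half turn about z gives the same grasp; the last joint's range is limited). The gripper opens to 85 mm and grips with 20 to 120 N. Pads are 22 mm wide; open, the fingers measure 114 mm over their backs; the gripper's body (76 mm by 85 mm) begins 54 mm behind the grasp point. The pads swing forward as they close: fully open they stand 13 mm farther back than shut.
Start: joints at [1.175, 0.426, 0.074, 1.606, -0.034, 1.111, -0.067], TCP at [0.164, -0.655, 0.231] pointing down, gripper open.
Joint ranges: [-2.85, 2.85], [-0.5, 2.14], [-1.23, 1.37], [0.21, 2.46], [-1.02, 4.16], [0.16, 2.05], [-2.73, 2.73]. Speed limits (rad/s): [1.89, 1.89, 2.39, 2.39, 3.01, 3.01, 3.01].

## Interface

Orientations are given as a unit quaternion [w, x, y, z].
In Python, from bench import ctrl gives the robot as it stands.
- The arm moves only by the shell command python3 -m creep 'ROWS' [FORCE]. ROWS is JSON, a list of rows, each a list of 3 entries, a list of its own where there are three numbers: the shift along the tool's x, y, z in m, then the turn about the tool's z in degrees, then the closure, from 0 (fully open) to 1 (shut). A call has 1 to 12 rows; each row shifts and turns the commanded pose from where the row before left it, along the tool's axes as they then stand; what a row does not reach is not made up. A row lasts 1/12 s, in which the tool goes at most 41.7 mm and 7.16 degrees, less where a joint would pass 70% of its speed; a pose out of reach is approached as far as the arm can. A call with a gripper value outside its range is refused whole. The fingers move at their own pace and stop on an object; FORCE is the grip in N (left out, the last holds). Time passes only in rows, so rows that do not move let the fingers close. It gives the time, the measured TCP pose, the force and the opening at its end, in the units of the state.
- ctrl.sense(): the state, without advancing time (a new reading comes with each control period).
- ctrl.camera(name): name is "side" or "top" or "wrist"; returns (picture, depth): 480x640x3 uint8, blue, green, red; 480x640 float32, m along the optical axis (not along the pixel's ray), 0 where there is no reading.
- ctrl.camera_model(name): a dict with "vertical_fov" (degrees; the focal length in pixels is half the picture's height over the tangent of half this angle, whatever the lens; pixels are square), "cx", "cy" (the principal point, pixels), "world_from_camera" (4x4, takes a point from camera to world coordinates); the wrist camera has in their place "mount" (4x4, takes a point from camera to tool coordinates, whose origin is the TCP and whose axes are the flange's). Camera axes: x right, y up, looking along -z (the intrinsics and any distortion apply to the point x, -y, -z); pixel columns grow to the right and rows downward; lengths in m; the calibration is good to about 2 mm. A picture is of the moment at which its call begins: read the wrist's pose just before it. camera_model takes no time and is no camera call.
- ctrl.sign_off(): hands the job in, once; it reports no verdict.
The state is a dict: "clock": time; "joint_positions": joint angles; "joint_vel": joint speeds; "joint_torque": joint torques, N m; "position": TCP position; "tcp_rot": TCP orientation; "force": force on the tool from outside, world axes, zero at the start; "torque": the same for the moment, N m; "width": opening from 0.0 (shut) to 1.0 (fully open).
Only numpy, scipy, OpenCV 4.12 (cv2) and the standard library are available. Lean on these libraries where they do the work, as an engineer would, in place of code of your own. Each camera call takes 0.05 s, during which the arm holds its last target. There are 200 camera calls.

## Working session

There is one attempt and no reset: what is moved stays moved. The work goes in short steps, Python scripts to look and compute and a shell command to move; the robot and the scene stay as the last step left them, time stands still between calls to the robot, and variables do not carry over. Pictures are saved under pics/ and viewed, about 12 in all and at most 16, crops included, and the job is handed in when it is done.

```bash
ls; mkdir -p pics
python3 - <<'E'
from bench import ctrl
import cv2, numpy as np
s=ctrl.sense(); print(s)
for n in ("top","side"):
    p,d=ctrl.camera(n); cv2.imwrite(f"pics/{n}0.png",p); np.save(f"{n}0.npy",d)
    print(n,ctrl.camera_model(n), (d>0).mean(), d[240,320])
print(ctrl.camera_model("wrist"))
E
```

```text
pics
{'clock': 0.0, 'joint_positions': array([ 1.17549108,  0.42672284,  0.07383098,  1.60663327, -0.03409148,
        1.11079113, -0.06712262]), 'joint_vel': array([-0.00157285, -0.00075663, -0.00124783, -0.00139042, -0.00050015,
       -0.00052503, -0.00109931]), 'joint_torque': array([-8.64677295e-04, -9.49817705e+01,  3.76041234e+00, -4.63530350e+01,
        1.91529281e-02,  1.00846562e-02,  3.77961180e-05]), 'position': array([ 0.16413096, -0.6543088 ,  0.23060453]), 'tcp_rot': array([-6.35496700e-04,  9.92458799e-01,  1.22576968e-01, -1.26302956e-04]), 'force': array([-0.51000394,  0.13259584, -0.49863191]), 'torque': array([ 0.07293803, -0.02665734,  0.00172749]), 'width': 1.005450120770112}
top {'vertical_fov': 57.67153497161021, 'cx': 318.5299158350859, 'cy': 236.9790925658196, 'world_from_camera': array([[-1.31513468e-03,  9.97109434e-01, -7.59674088e-02,
         3.61715794e-01],
       [-9.99961773e-01, -6.54600342e-04,  8.71921578e-03,
         4.11027051e-02],
       [ 8.64428402e-03,  7.59759717e-02,  9.97072178e-01,
         1.07213990e+00],
       [ 0.00000000e+00,  
[... 216 characters left out ...]
152408,  0.1360501 , -0.23866675,  0.13260843],
       [-0.27423235, -0.52710595,  0.80433571,  1.13983285],
       [-0.01637271,  0.8388383 ,  0.5441344 ,  0.83141376],
       [ 0.        ,  0.        ,  0.        ,  1.        ]])} 0.9842805989583333 1.5336357
{'vertical_fov': 62.51348236841114, 'cx': 309.85047955887615, 'cy': 238.96681755547925, 'mount': array([[ 9.93205050e-04,  9.44649748e-01,  3.28079057e-01,
         8.40764499e-02],
       [ 9.99999506e-01, -9.52068480e-04, -2.86008228e-04,
         9.59477547e-04],
       [ 4.21761294e-05,  3.28079179e-01, -9.44650227e-01,
        -1.42023866e-01],
       [ 0.00000000e+00,  0.00000000e+00,  0.00000000e+00,
         1.00000000e+00]])}
```

View pics/top0.png

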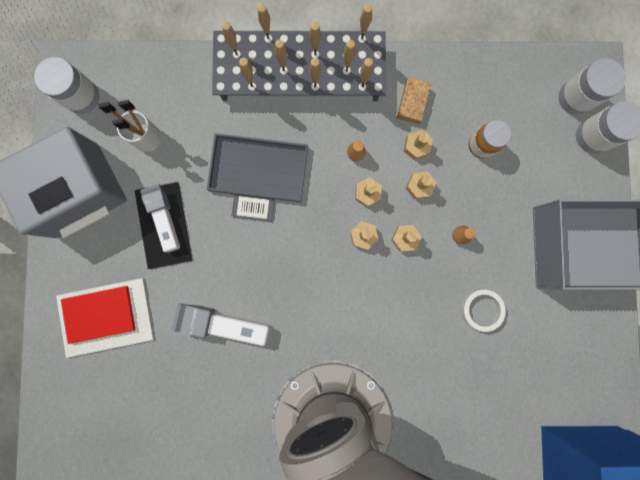

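View pics/side0.png

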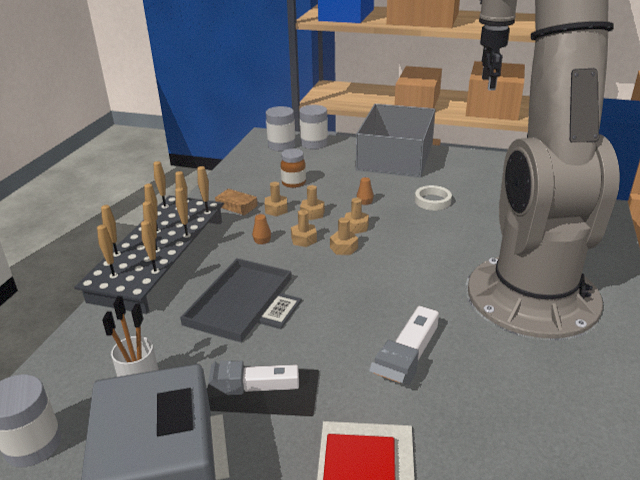

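The top view shows five blanks, at px (419,145), (422,185), (369,192), (364,236) and (407,238).

- **Blank look-alikes:** the round handles at (357,150) and (464,235), plus the tools in the rack and the cork block at (414,100). None of these is hexagonal with a stem.
- **Scanner:** the smaller one on the black mat at (160,218) is the one meant. The larger one at (225,325) lies bare on the bench and is the decoy.
- **Other things:** the tray is at (258,168), its card at (253,207), and the jar at (490,140).

```bash
cat > h.py <<'E'
import cv2, numpy as np
from scipy.spatial.transform import Rotation as Rn
from bench import ctrl
def tool(s):
    q=s["tcp_rot"]; T=np.eye(4); T[:3,:3]=Rn.from_quat([q[1],q[2],q[3],q[0]]).as_matrix(); T[:3,3]=s["position"]; return T
def grab(n):
    s=ctrl.sense(); p,d=ctrl.camera(n); m=ctrl.camera_model(n)
    W=m["world_from_camera"] if n!="wrist" else tool(s)@m["mount"]
    f=240/np.tan(np.radians(m["vertical_fov"]/2))
    return p,d,(f,m["cx"],m["cy"],W)
def cloud(d,c):
    f,cx,cy,W=c; v,u=np.mgrid[:480,:640]
    P=np.stack([(u-cx)/f*d,-(v-cy)/f*d,-d,np.ones_like(d)],-1)@W.T
    P[d<=0]=np.nan; return P[...,:3]
def ray(uv,z,c):
    f,cx,cy,W=c; uv=np.atleast_2d(uv).astype(float)
    D=np.c_[(uv[:,0]-cx)/f,-(uv[:,1]-cy)/f,-np.ones(len(uv))]@W[:3,:3].T
    return W[:3,3]+D*((z-W[2,3])/D[:,2])[:,None]
def proj(P,c):
    f,cx,cy,W=c; q=(np.atleast_2d(P)-W[:3,3])@W[:3,:3]
    return np.c_[cx+f*q[:,0]/-q[:,2],cy-f*q[:,1]/-q[:,2]]
def comps(mask,amin=15):
    n,l,st,ce=cv2.connectedComponentsWithStats(mask.astype(np.uint8))
    return [(l==i,st[i,4],ce[i]) for i in range(1,n) if st[i,4]>=amin]
def tray(p,c,box=None):
    pass
def yaw(s): 
    R=tool(s)[:3,:3]; return np.degrees(np.arctan2(R[1,0],R[0,0]))
E
python3 - <<'E'
from h import *
p=cv2.imread("pics/top0.png"); d=np.load("top0.npy"); m=ctrl.camera_model("top")
c=(240/np.tan(np.radians(m["vertical_fov"]/2)),m["cx"],m["cy"],m["world_from_camera"])
P=cloud(d,c); hsv=cv2.cvtColor(p,cv2.COLOR_BGR2HSV)
print("bench z",np.nanmedian(P[330:350,400:440,2]))
# stem tops
reg=np.zeros(d.shape,bool); reg[120:265,340:480]=1
for mk,a,ce in comps(reg&(P[...,2]>0.06)&(P[...,2]<0.1)): print("stem",ce.round(1),a,np.nanmedian(P[mk],0).round(4), ray(ce,0.08,c).round(4), np.median(hsv[mk],0))
print("jar",[(ce.round(),np.nanmedian(P[mk],0).round(3)) for mk,a,ce in comps((np.indices(d.shape)[1]>460)&(np.indices(d.shape)[1]<515)&(np.indices(d.shape)[0]>110)&(np.indices(d.shape)[0]<165)&(P[...,2]>.085))])
# tray rim: dark
reg[:]=0; reg[125:225,195:320]=1
dark=reg&(hsv[...,2]<100)
mk,a,ce=max(comps(dark),key=lambda t:t[1])
cn=max(cv2.findContours(mk.astype(np.uint8),0,2)[0],key=cv2.contourArea)
r=cv2.minAreaRect(cn); print("tray dark",r,a)
b=ray(cv2.boxPoints(r),0.015,c); print(b.round(4), b.mean(0))
w=reg&(hsv[...,2]>190)&(hsv[...,1]<60); cn=np.vstack([k for k in cv2.findContours(w.astype(np.uint8),0,2)[0]])
r=cv2.minAreaRect(cn); print("card",r,ray(r[0],0.009,c), ray(cv2.boxPoints(r),.009,c).round(4))
reg[:]=0; reg[175:275,130:195]=1
mk=(hsv[...,2]<60)&reg; r=cv2.minAreaRect(np.vstack(cv2.findContours(mk.astype(np.uint8),0,2)[0])); print("mat",r,ray(r[0],.006,c),ray(cv2.boxPoints(r),.006,c).round(3))
w=reg&(P[...,2]>0.028)&(hsv[...,2]>170); r=cv2.minAreaRect(np.vstack(cv2.findContours(w.astype(np.uint8),0,2)[0])); print("handle",r,ray(r[0],.038,c),ray(cv2.boxPoints(r),.038,c).round(3))
w=reg&(P[...,2]>0.028); print("all scanner",np.nanmedian(P[w],0))
E
```

```text
bench z -0.0013510267145983024
stem [422.9 137.7] 123 [ 0.6697 -0.2111  0.0782] [[ 0.669  -0.2108  0.08  ]] [ 18.  98. 193.]
stem [478.2 136.9] 34 [ 0.676  -0.3461  0.0644] [[ 0.6711 -0.3401  0.08  ]] [ 15.  180.  133.5]
stem [357.5 145.4] 110 [ 0.654  -0.0596  0.0682] [[ 0.6504 -0.0584  0.08  ]] [ 15.  137.5 189. ]
stem [425.9 180.2] 123 [ 0.5694 -0.2163  0.0781] [[ 0.5687 -0.2159  0.08  ]] [ 18.  98. 196.]
stem [370.7 187.3] 113 [ 0.5529 -0.0887  0.0786] [[ 0.5521 -0.088   0.08  ]] [ 19.  97. 200.]
stem [366.2 232.9] 106 [ 0.4466 -0.0764  0.0783] [[ 0.4466 -0.0767  0.08  ]] [ 19.  97. 201.]
stem [468.5 232.6] 117 [ 0.4475 -0.3156  0.0681] [[ 0.4471 -0.3113  0.08  ]] [ 15. 137. 187.]
stem [410.8 235.7] 116 [ 0.4399 -0.1794  0.0779] [[ 0.4401 -0.1786  0.08  ]] [ 18.   98.  198.5]
jar [(array([496., 133.]), array([ 0.676, -0.377,  0.094]))]
tray dark ((256.7384948730469, 177.0923309326172), (94.01832580566406, 75.41311645507812), 7.125016689300537) 1243
[[0.5117 0.3076 0.015 ]
 [0.6981 0.288  0.015 ]
 [0.669  0.0574 0.015 ]
 [0.483  0.0801 0.015 ]] [0.59042714 0.18330243 0.015     ]
card ((252.36154174804688, 207.10769653320312), (29.768335342407227, 18.233104705810547), 7.125016689300537) [[0.51638929 0.19420011 0.009     ]] [[0.4986 0.233  0.009 ]
 [0.5434 0.228  0.009 ]
 [0.5342 0.1553 0.009 ]
 [0.4895 0.1605 0.009 ]]
mat ((162.79457092285156, 225.22901916503906), (79.5914306640625, 44.685943603515625), 80.04937744140625) [[0.47207169 0.41336733 0.006     ]] [[0.56  0.487 0.006]
 [0.579 0.379 0.006]
 [0.386 0.341 0.006]
 [0.367 0.447 0.006]]
handle ((159.9500274658203, 221.85000610351562), (57.86967468261719, 16.443843841552734), 71.56504821777344) [[0.47683784 0.40914573 0.038     ]] [[0.537 0.451 0.038]
 [0.549 0.414 0.038]
 [0.418 0.368 0.038]
 [0.405 0.404 0.038]]
all scanner [0.50071554 0.40956626 0.03804462]
```

```bash
python3 -m creep '[[[0.0275,-0.0201,-0.0035],0,0.3],[[0.0275,-0.0201,-0.0035],0,0.3],[[0.0275,-0.0201,-0.0035],0,0.3],[[0.0275,-0.0201,-0.0035],0,0.3],[[0.0275,-0.0201,-0.0035],0,0.3],[[0.0275,-0.0201,-0.0035],0,0.3],[[0.0275,-0.0201,-0.0035],0,0.3],[[0.0275,-0.0201,-0.0035],0,0.3],[[0.0275,-0.0201,-0.0035],0,0.3],[[0.0275,-0.0201,-0.0035],0,0.3]]' 30
python3 -m creep '[[[0.0275,-0.0201,-0.0035],0,0.3],[[0.0275,-0.0201,-0.0035],0,0.3],[[0.0275,-0.0201,-0.0035],0,0.3],[[0.0275,-0.0201,-0.0035],0,0.3],[[0.0275,-0.0201,-0.0035],0,0.3],[[0.0275,-0.0201,-0.0035],0,0.3],[[0.0275,-0.0201,-0.0035],0,0.3],[[0.0275,-0.0201,-0.0035],0,0.3],[[0.0275,-0.0201,-0.0035],0,0.3],[[0.0275,-0.0201,-0.0035],0,0.3],[[0,0,0],0,0.3],[[0,0,0],0,0.3]]'
python3 - <<'E'
from h import *
p,d,c=grab("wrist"); cv2.imwrite("pics/w1.png",p); np.savez("w1.npz",d=d,c=c[3])
s=ctrl.sense(); print(s["clock"],s["position"],yaw(s),s["width"])
P=cloud(d,c); print((d>0).mean())
for mk,a,ce in comps((P[...,2]>0.06)&(P[...,2]<0.09),60): print(ce.round(1),a,np.nanmedian(P[mk],0).round(4), ray(ce,0.08,c).round(4))
E
```

```text
clock: 0.93
position: [0.3827, -0.3913, 0.2664]
tcp_rot: [-0.0, 0.992, 0.123, -0.0]
force: [0.9, 0.1, 0.1]
width: 0.701
clock: 1.93
position: [0.6007, -0.1288, 0.3008]
tcp_rot: [-0.0, 0.992, 0.124, -0.0]
force: [-0.9, -1.8, -0.9]
width: 0.701
1.9833 [ 0.59986444 -0.13052688  0.30076896] 14.148569730013824 0.6978296063007913
0.9961165364583333
[251.3 118.3] 770 [ 0.6553 -0.0611  0.069 ] [[ 0.6561 -0.0625  0.08  ]]
[417.3 142.8] 778 [ 0.6723 -0.211   0.0791] [[ 0.6724 -0.2107  0.08  ]]
[563.2 174. ] 1879 [ 0.6793 -0.3517  0.0704] [[ 0.6791 -0.3498  0.08  ]]
[258. 230.] 652 [ 0.5565 -0.0892  0.0791] [[ 0.5567 -0.0893  0.08  ]]
[388.5 244.6] 657 [ 0.5731 -0.2165  0.079 ] [[ 0.5736 -0.2158  0.08  ]]
[236.7 317. ] 133 [ 0.4545 -0.0875  0.0725] [[ 0.4578 -0.0875  0.08  ]]
[318.8 344.2] 602 [ 0.4449 -0.1795  0.0789] [[ 0.4469 -0.1788  0.08  ]]
[602.  383.4] 2408 [ 0.4742 -0.5009  0.0752] [[ 0.4761 -0.4968  0.08  ]]
```

View pics/w1.png

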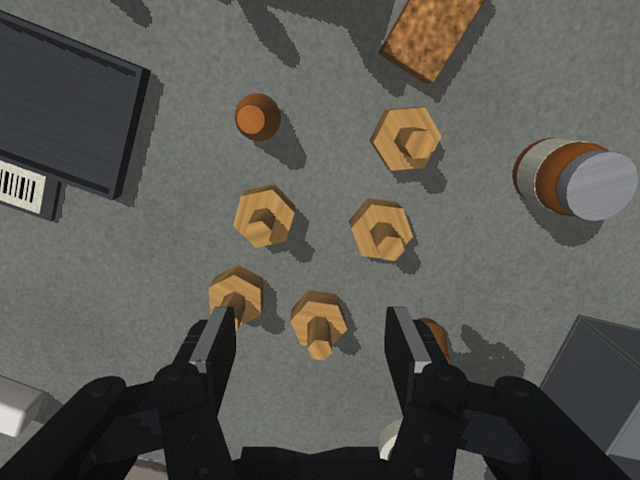

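The wrist view shows all five blanks, at px (405,140), (263,215), (382,230), (236,290) and (319,315), with handles at (257,117) and (435,340). Next I'll get their yaw and centres.

```bash
cat >> h.py <<'E'
def blanks(d,c,zt=0.03,z0=0.0,p=None):
    """centres + tool yaw (deg, mod 60) from head tops"""
    P=cloud(d,c)-[0,0,z0]; hsv=cv2.cvtColor(p,cv2.COLOR_BGR2HSV); out=[]
    wood=(hsv[...,0]>8)&(hsv[...,0]<30)&(hsv[...,1]>60)&(hsv[...,2]>90)
    for mk,a,ce in comps(wood&(P[...,2]>zt-.005)&(P[...,2]<zt+.004),150):
        cn=max(cv2.findContours(mk.astype(np.uint8),0,1)[0],key=cv2.contourArea)[:,0]
        xy=ray(cn,zt+z0,c)[:,:2]
        (x,y),(w,h),ang=cv2.minAreaRect((xy*1000).astype(np.float32))
        ang=ang if w<h else ang+90     # direction of the short side = flat normal
        out.append((x/1e3,y/1e3,min(w,h),max(w,h),(ang+30)%60))
    return out
E
python3 - <<'E'
from h import *
p=cv2.imread("pics/w1.png"); z=np.load("w1.npz"); m=ctrl.camera_model("wrist")
c=(240/np.tan(np.radians(m["vertical_fov"]/2)),m["cx"],m["cy"],z["c"])
for b in blanks(z["d"],c,p=p): print(np.round(b,4), "px",proj([b[0],b[1],.03],c).round())
P=cloud(z["d"],c); print("bench",np.nanmedian(P[150:200,310:340,2]))
E
```

```text
[ 0.7752 -0.2017 59.481  80.0254 45.0242] px [[431.  25.]]
[ 0.6721 -0.2125 60.168  67.6194 49.2986] px [[406. 139.]]
[ 0.5541 -0.0889 59.8725 67.6027 56.0905] px [[263. 218.]]
[ 0.574  -0.216  59.7236 62.9638 36.8799] px [[380. 229.]]
[ 0.4502 -0.077  60.2018 67.6155 11.9629] px [[234. 299.]]
[ 0.4438 -0.1789 60.4086 67.0587 35.2289] px [[317. 322.]]
bench -0.0007043232670056465
```

```bash
cat > look.py <<'E'
import sys
from h import *
s=ctrl.sense(); p,d,c=grab("wrist"); R=tool(s); print(s["clock"],"tcp",s["position"].round(4),"yaw",round(yaw(s),2),"w",round(s["width"],3),"F",s["force"].round(1))
z0=float(sys.argv[1]) if len(sys.argv)>1 else 0
for b in blanks(d,c,p=p,z0=z0):
    t=R[:3,:3].T@(np.array([b[0],b[1],.04])-R[:3,3]); print(np.round(b,4),"in tool xy",t[:2].round(4),"turn",round((yaw(s)-b[4]+30)%60-30,1))
if len(sys.argv)>2: cv2.imwrite(sys.argv[2],p)
E
python3 -m creep '[[[-0.0153,0.0255,0],0,0.3],[[-0.0153,0.0255,0],0,0.3],[[-0.0153,0.0255,0],0,0.3],[[0,0,0.02],6.2,0.3],[[0,0,0.02],6.2,0.3],[[0,0,0.02],6.2,0.3],[[0,0,0.02],6.2,0.3],[[0,0,0.02],6.2,0.3],[[0,0,0.02],6.2,0.3],[[0,0,0],0,0.3],[[0,0,0],0,0.3],[[0,0,0],0,0.3]]'
python3 look.py 0
```

```text
clock: 2.98
position: [0.5741, -0.2171, 0.1825]
tcp_rot: [0.0, 0.98, -0.199, 0.0]
force: [0.5, 0.8, -0.4]
width: 0.698
2.9833 tcp [ 0.5741 -0.2171  0.1825] yaw -22.95 w 0.698 F [ 0.5  0.8 -0.4]
[ 0.7394 -0.193   9.2359 59.4486  7.1084] in tool xy [ 0.1427 -0.0867] turn 29.9
[ 0.6718 -0.2137 59.8105 68.0985 49.2241] in tool xy [ 0.0885 -0.0412] turn -12.2
[ 0.5744 -0.2204 59.7971 60.1109 36.8313] in tool xy [0.0015 0.003 ] turn 0.2
[ 0.5553 -0.0932 59.5578 61.4102 56.539 ] in tool xy [-0.0657 -0.1068] turn -19.5
[ 0.4582 -0.3051 17.5757 40.4825 25.9868] in tool xy [-0.0725  0.1262] turn 11.1
[ 0.4439 -0.1826 59.7911 60.9895 36.4456] in tool xy [-0.1334  0.019 ] turn 0.6
[ 0.4414 -0.0965 28.9274 59.7922 41.2002] in tool xy [-0.1693 -0.0593] turn -4.2
```

```bash
python3 -m creep '[[[0,0,0.0204],0,0.3],[[0,0,0.0204],0,0.3],[[0,0,0.0204],0,0.3],[[0,0,0.0204],0,0.3],[[0,0,0.0204],0,0.3],[[0,0,0.0204],0,0.3],[[0,0,0.0180],0,0.3],[[0,0,0],0,0.3],[[0,0,0],0,0.3]]' 40
python3 -m creep '[[[0,0,0],0,1],[[0,0,0],0,1],[[0,0,0],0,1],[[0,0,0],0,1],[[0,0,0],0,1],[[0,0,0],0,1],[[0,0,0],0,1],[[0,0,0],0,1]]' 40
```

```text
clock: 3.78
position: [0.5741, -0.2165, 0.0415]
tcp_rot: [-0.0, 0.98, -0.2, -0.0]
force: [-0.4, -0.1, 0.5]
width: 0.704
clock: 4.45
position: [0.5748, -0.2166, 0.0425]
tcp_rot: [0.0, 0.98, -0.2, 0.001]
force: [-2.1, -0.4, 8.9]
width: 0.278
```

```bash
python3 -m creep '[[[0,0,-0.025],0,1],[[0,0,-0.033],0,1],[[0,0,-0.034],0,1],[[0,0,-0.034],0,1],[[0,0,-0.034],0,1],[[-0.0082,-0.0363,0],0,1],[[-0.0082,-0.0363,0],0,1],[[-0.0082,-0.0363,0],0,1],[[-0.0082,-0.0363,0],0,1],[[-0.0082,-0.0363,0],0,1]]'
python3 -m creep '[[[-0.0082,-0.0363,0],0,1],[[-0.0082,-0.0363,0],0,1],[[-0.0082,-0.0363,0],0,1],[[-0.0082,-0.0363,0],0,1],[[-0.0082,-0.0363,0],0,1],[[0,0,0],-5.4,1],[[0,0,0],-5.3,1],[[0,0,0],-5.3,1],[[0,0,0],0,1],[[0,0,0],0,1],[[0,0,0],0,1]]'
python3 - <<'E'
from h import *
s=ctrl.sense(); print(s["clock"],s["position"],yaw(s),s["width"])
p,d,c=grab("wrist"); cv2.imwrite("pics/w2.png",p); np.savez("w2.npz",d=d,c=c[3])
E
```

```text
clock: 5.28
position: [0.6077, -0.0317, 0.202]
tcp_rot: [-0.0, 0.98, -0.2, 0.001]
force: [1.2, -1.3, -1.7]
width: 0.275
clock: 6.2
position: [0.6412, 0.1495, 0.2014]
tcp_rot: [-0.0, 0.998, -0.064, 0.0]
force: [-0.6, -0.0, 0.2]
width: 0.275
6.2 [0.64118515 0.14949459 0.20137253] -7.321068278842404 0.275268709704847
```

View pics/w2.png

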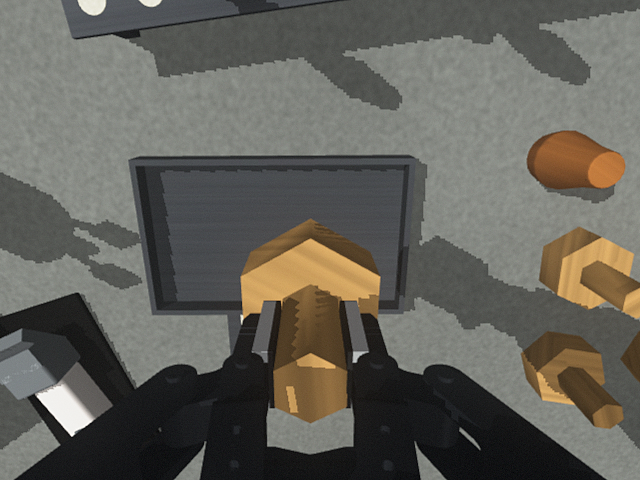

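Run:
```python
from h import *
p=cv2.imread("pics/w2.png"); z=np.load("w2.npz"); m=ctrl.camera_model("wrist")
c=(240/np.tan(np.radians(m["vertical_fov"]/2)),m["cx"],m["cy"],z["c"]); d=z["d"]; P=cloud(d,c)
# rim mask by height, colour dark
hsv=cv2.cvtColor(p,cv2.COLOR_BGR2HSV)
dark=(hsv[...,2]<105)&(P[...,2]>.0165)&(P[...,2]<.03); dark[:140]=0; dark[330:]=0; dark[:,:115]=0; dark[:,430:]=0; dark[295:,225:]&=(np.indices((185,415))[1]>160)
big=max(comps(dark,100),key=lambda t:t[1]); ys,xs=np.where(dark)
xy=ray(np.c_[xs,ys],.022,c)[:,:2]
r=cv2.minAreaRect((xy*1000).astype(np.float32)); print("rim",r,len(xs))
for q in [(130,158),(414,156),(153,314),(409,312)]: print(q, ray(q,.022,c).round(4), P[q[1]+2,q[0]+ (4 if q[0]<300 else -4)].round(3))
s=ctrl.sense(); R=tool(s)
for q,zz in [((311,238),.190),((311,220),.160),((241,282),.19),((380,275),.19)]: print("held vertex",P[q[1]+3,q[0]].round(4),(R[:3,:3].T@(ray(q,zz,c)[0]-R[:3,3])).round(4))
```

```text
rim ((616.4147338867188, 182.23275756835938), (231.4930877685547, 142.37521362304688), 83.0890121459961) 4839
(130, 158) [[0.7008 0.2864 0.022 ]] [0.699 0.284 0.021]
(414, 156) [[0.6735 0.06   0.022 ]] [0.672 0.063 0.022]
(153, 314) [[0.5599 0.3043 0.022 ]] [0.546 0.312 0.   ]
(409, 312) [[0.5322 0.0703 0.022 ]] [0.517 0.07  0.   ]
held vertex [0.6704 0.1441 0.1881] [0.0317 0.0016 0.0113]
held vertex [0.6714 0.1439 0.1657] [0.0305 0.0017 0.0413]
held vertex [0.6539 0.1769 0.1875] [ 0.0118 -0.0282  0.0113]
held vertex [0.5608 0.0919 0.0033] [0.0151 0.0309 0.0113]
```

```bash
python3 -m creep '[[[0,0,0],-0.4,1],[[0.0002,-0.0303,0],0,1],[[0.0002,-0.0303,0],0,1],[[0.0002,-0.0303,0],0,1],[[0,0,0.025],0,1],[[0,0,0.025],0,1],[[0,0,0.025],0,1],[[0,0,0.025],0,1],[[0,0,0.025],0,1],[[0,0,0.017],0,1],[[0,0,0.008],0,1],[[0,0,0],0,1]]'
python3 -m creep '[[[0,0,0.001],0,1],[[0,0,0.001],0,1],[[0,0,0.001],0,1],[[0,0,0],0,1],[[0,0,0],0,1]]'
python3 look.py 0.004 pics/w3.png
```

```text
clock: 7.25
position: [0.6514, 0.2395, 0.0491]
tcp_rot: [0.001, 0.998, -0.059, -0.001]
force: [0.0, -0.6, -0.3]
width: 0.277
clock: 7.67
position: [0.6527, 0.24, 0.0487]
tcp_rot: [-0.0, 0.998, -0.059, 0.0]
force: [-0.5, 1.1, -1.0]
width: 0.278
7.6667 tcp [0.6527 0.24   0.0487] yaw -6.73 w 0.278 F [-0.5  1.1 -1. ]
[ 0.6643  0.2375 39.0188 60.5392 23.3364] in tool xy [0.0118 0.0011] turn 29.9
```

```bash
python3 -m creep '[[[0,0,0.001],0,1],[[0,0,0.001],0,1],[[0,0,0],0,1],[[0,0,0],0,1]]'
python3 -m creep '[[[0,0,0.001],0,1],[[0,0,0.001],0,1],[[0,0,0],0,1],[[0,0,0],0,1]]'
```

```text
clock: 8.05
position: [0.6525, 0.24, 0.0465]
tcp_rot: [-0.0, 0.998, -0.059, 0.0]
force: [-2.6, -1.1, 6.6]
width: 0.276
clock: 8.38
position: [0.6526, 0.24, 0.0464]
tcp_rot: [-0.0, 0.998, -0.059, 0.001]
force: [-12.0, -5.5, 32.9]
width: 0.282
```

View pics/w3.png

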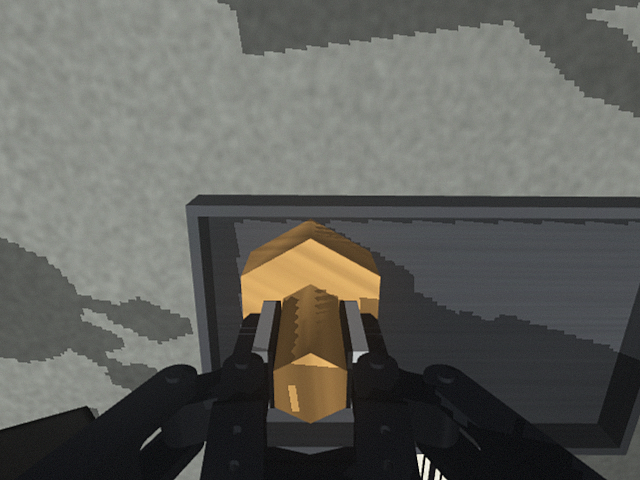

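```bash
python3 -m creep '[[[0,0,-0.002],0,1],[[0,0,-0.001],0,0.6],[[0,0,0],0,0.6],[[0,0,0],0,0.6],[[0,0,0],0,0.6],[[0,0,-0.01],0,0.6],[[0,0,-0.03],0,0.6],[[0,0,-0.04],0,0.6],[[0,0,-0.04],0,0.6],[[0.01,0,-0.03],0,0.6],[[0,0,0],0,0.6],[[0,0,0],0,0.6]]'
cat > trayview.py <<'E'
import sys
from h import *
s=ctrl.sense(); print(s["clock"],s["position"].round(4),round(yaw(s),2),s["force"].round(1))
p,d,c=grab("wrist"); cv2.imwrite(sys.argv[1],p)
T=np.array([.616,.182]); a=np.radians(-6.9); A=np.array([[np.cos(a),np.sin(a)],[-np.sin(a),np.cos(a)]])
P=cloud(d,c); hsv=cv2.cvtColor(p,cv2.COLOR_BGR2HSV)
L=(P[...,:2]-T)@A.T
rim=(hsv[...,2]<120)&(hsv[...,1]<90)&(abs(P[...,2]-.022)<.004)&(abs(L[...,0])<.08)&(abs(L[...,1])<.125)
ys,xs=np.where(rim); xy=ray(np.c_[xs,ys],.022,c)[:,:2]
print("rim",cv2.minAreaRect((xy*1000).astype(np.float32)))
for b in blanks(d,c,p=p,z0=.004):
    l=A@(np.array(b[:2])-T)
    if abs(l[0])<.07 and abs(l[1])<.12: print("blank in tray",(l*1000).round(1),"size",np.round(b[2:4],1),"yaw err",round((b[4]+6.9+30)%60-30,1))
wood=(hsv[...,0]>8)&(hsv[...,0]<30)&(hsv[...,1]>60)
for mk,n,ce in comps(wood&(abs(P[...,2]-.083)<.005)&(abs(L[...,0])<.07),80):
    l=A@(ray(ce,.084,c)[0,:2]-T); print("stem top",(l*1000).round(1),n)
E
python3 trayview.py pics/w4.png
```

```text
clock: 9.38
position: [0.6635, 0.239, 0.1999]
tcp_rot: [-0.001, 0.998, -0.059, 0.002]
force: [-0.5, -0.4, -0.9]
width: 0.406
9.3833 [0.6635 0.239  0.1999] -6.75 [-0.5 -0.4 -0.9]
rim ((616.49365234375, 182.38983154296875), (231.42984008789062, 142.3562774658203), 83.03364562988281)
blank in tray [30.4 61. ] size [59.5 59.8] yaw err -29.8
stem top [27.2 60.9] 1032
```

```bash
python3 -m creep '[[[-0.0076,0.0376,0],0,0.3],[[-0.0076,0.0376,0],0,0.3],[[-0.0076,0.0376,0],0,0.3],[[-0.0076,0.0376,0],0,0.3],[[-0.0076,0.0376,0],0,0.3],[[-0.0076,0.0376,0],0,0.3],[[-0.0076,0.0376,0],0,0.3],[[-0.0076,0.0376,0],0,0.3],[[-0.0076,0.0376,0],0,0.3],[[0,0,0],-2.9,0.3],[[0,0,0],0,0.3],[[0,0,0],0,0.3]]'
cat >> look.py <<'E'
P=cloud(d,c); hsv=cv2.cvtColor(p,cv2.COLOR_BGR2HSV); wood=(hsv[...,0]>8)&(hsv[...,0]<30)&(hsv[...,1]>60)
for mk,n,ce in comps(wood&(abs(P[...,2]-z0-.079)<.005),80):
    q=ray(ce,.08+z0,c)[0]; print("stem",q.round(4),"in tool",(R[:3,:3].T@(q-R[:3,3]))[:2].round(4),n)
E
python3 look.py
```

```text
clock: 10.43
position: [0.5542, -0.0891, 0.1962]
tcp_rot: [-0.0, 0.999, -0.034, -0.001]
force: [-0.4, 0.5, 0.8]
width: 0.701
10.4333 tcp [ 0.5542 -0.0891  0.1962] yaw -3.89 w 0.701 F [-0.4  0.5  0.8]
[ 0.6672 -0.2107 57.4117 62.7021 26.1614] in tool xy [0.1212 0.1138] turn 29.9
[ 0.5538 -0.0892 60.0813 68.0015 56.4555] in tool xy [-0.0002  0.0002] turn -0.3
[ 0.4664 -0.3106 15.6614 36.2695 47.6609] in tool xy [-0.0723  0.2271] turn 8.4
[ 0.4502 -0.0773 60.2398 66.7825 12.6737] in tool xy [-0.1043 -0.0046] turn -16.6
[ 0.4559 -0.1904 30.2071 65.866  48.3006] in tool xy [-0.091   0.1079] turn 7.8
stem [ 0.6719 -0.2119  0.08  ] in tool [0.1259 0.1147] 1800
stem [ 0.5546 -0.0891  0.08  ] in tool [0.0006 0.    ] 1062
stem [ 0.4493 -0.0779  0.08  ] in tool [-0.1052 -0.0039] 829
stem [ 0.448  -0.1885  0.08  ] in tool [-0.099   0.1065] 117
```

```bash
python3 -m creep '[[[0,0,0.03],0,0.3],[[0,0,0.03],0,0.3],[[0,0,0.03],0,0.3],[[0,0,0.03],0,0.3],[[0,0,0.02],0,0.3],[[0,0,0.014],0,0.3],[[0,0,0],0,0.3],[[0,0,0],0,0.3]]'
python3 -m creep '[[[0,0,0],0,1],[[0,0,0],0,1],[[0,0,0],0,1],[[0,0,0],0,1],[[0,0,0],0,1],[[0,0,0],0,1]]'
```

```text
clock: 11.15
position: [0.5545, -0.088, 0.0423]
tcp_rot: [-0.0, 0.999, -0.033, -0.001]
force: [-0.9, -0.6, 0.5]
width: 0.705
clock: 11.65
position: [0.5554, -0.0892, 0.044]
tcp_rot: [-0.0, 0.999, -0.033, 0.001]
force: [-0.4, 1.3, 8.0]
width: 0.274
```

```bash
cat > held.py <<'E'
from h import *
s=ctrl.sense(); p,d,c=grab("wrist"); R=tool(s)
hsv=cv2.cvtColor(p,cv2.COLOR_BGR2HSV); wood=(hsv[...,0]>8)&(hsv[...,0]<30)&(hsv[...,1]>60)&(d<.2)&(d>0)
top=[(u,np.where(wood[:,u])[0].min()) for u in range(250,375) if wood[150:,u].any()]
u,v=min(top,key=lambda t:t[1]); print(s["clock"],"tcp",s["position"].round(4),"yaw",round(yaw(s),2),"held vertex px",u,v,"F",s["force"].round(1))
E
python3 -m creep '[[[0,0,-0.025],0,1],[[0,0,-0.033],0,1],[[0,0,-0.034],0,1],[[0,0,-0.034],0,1],[[0,0,-0.03],0,1],[[0.0103,-0.0387,0],0,1],[[0.0103,-0.0387,0],0,1],[[0.0103,-0.0387,0],0,1],[[0.0103,-0.0387,0],0,1],[[0.0103,-0.0387,0],0,1],[[0.0103,-0.0387,0],0,1],[[0.0105,-0.0384,0],0,1]]'
python3 -m creep '[[[0,0,0],2.9,1],[[0,0,0],0,1],[[0,0,0],0,1]]'
python3 held.py
python3 - <<'E'
import cv2,numpy as np
p=cv2.imread("pics/w2.png"); hsv=cv2.cvtColor(p,cv2.COLOR_BGR2HSV); w=(hsv[...,0]>8)&(hsv[...,0]<30)&(hsv[...,1]>60); w[:150]=0
print(min([(np.where(w[:,u])[0].min(),u) for u in range(250,375)]))
E
```

```text
clock: 12.65
position: [0.6452, 0.1776, 0.1994]
tcp_rot: [-0.0, 0.999, -0.034, 0.0]
force: [1.0, 0.1, -0.3]
width: 0.274
clock: 12.9
position: [0.6447, 0.1756, 0.1989]
tcp_rot: [0.0, 0.998, -0.058, -0.0]
force: [0.1, -0.8, 0.1]
width: 0.276
12.9 tcp [0.6447 0.1756 0.1989] yaw -6.65 held vertex px 308 215 F [ 0.1 -0.8  0.1]
(np.int64(218), 310)
```

```bash
python3 -m creep '[[[-0.001,0,0.03],0,1],[[0,0,0.035],0,1],[[0,0,0.035],0,1],[[0,0,0.03],0,1],[[0,0,0.015],0,1],[[0,0,0.005],0,1],[[0,0,0],0,1],[[0,-0.0015,0],0,1],[[0,-0.0015,0],0,1],[[0,-0.001,0],0,1],[[0,0,0],0,1],[[0,0,0],0,1]]'
python3 -m creep '[[[0,-0.0008,0],0,1],[[0,-0.0006,0],0,1],[[0,0,0],0,1],[[0,0,0.0015],0,1],[[0,0,0.001],0,1],[[0,0,0.001],0,1],[[0,0,0],0,1],[[0,0,0],0,1]]'
```

```text
clock: 13.95
position: [0.6446, 0.1801, 0.0494]
tcp_rot: [-0.0, 0.998, -0.059, 0.0]
force: [0.1, 0.3, 0.1]
width: 0.276
clock: 14.62
position: [0.6448, 0.1815, 0.0477]
tcp_rot: [0.0, 0.998, -0.059, 0.001]
force: [-12.6, -4.1, 33.1]
width: 0.276
```

```bash
python3 -m creep '[[[0,0,-0.002],0,1],[[0,0,-0.001],0,0.6],[[0,0,0],0,0.6],[[0,0,0],0,0.6],[[0,0,0],0,0.6],[[0,0,-0.01],0,0.6],[[0,0,-0.03],0,0.6],[[0,0,-0.04],0,0.6],[[0,0,-0.04],0,0.6],[[0.01,0,-0.03],0,0.6],[[0,0,0],0,0.6],[[0,0,0],0,0.6]]'
python3 trayview.py pics/w5.png
```

```text
clock: 15.62
position: [0.6557, 0.1804, 0.2013]
tcp_rot: [-0.001, 0.998, -0.059, 0.002]
force: [0.2, -0.3, -1.2]
width: 0.396
15.6167 [0.6557 0.1804 0.2013] -6.75 [ 0.2 -0.3 -1.2]
rim ((616.50439453125, 182.3402557373047), (231.5906219482422, 142.57762145996094), 83.02430725097656)
blank in tray [26.4 31.8] size [ 68.7 119.7] yaw err -29.7
stem top [27.  61.2] 1050
stem top [27.9  1.8] 1026
```

```bash
python3 -m creep '[[[0.0063,0.0388,0],0,0.3],[[0.0063,0.0388,0],0,0.3],[[0.0063,0.0388,0],0,0.3],[[0.0063,0.0388,0],0,0.3],[[0.0063,0.0388,0],0,0.3],[[0.0063,0.0388,0],0,0.3],[[0.0063,0.0388,0],0,0.3],[[0.0063,0.0388,0],0,0.3],[[0.0063,0.0388,0],0,0.3],[[0.0063,0.0388,0],0,0.3],[[0,0,0],4,0.3],[[0,0,0],0,0.3]]'
python3 -m creep '[[[0,0,0],0,0.3],[[0,0,0],0,0.3]]'
python3 look.py
```

```text
clock: 16.67
position: [0.6701, -0.2158, 0.1966]
tcp_rot: [0.0, 0.995, -0.097, -0.001]
force: [0.5, 1.8, -0.2]
width: 0.701
clock: 16.83
position: [0.6714, -0.2109, 0.1976]
tcp_rot: [-0.0, 0.996, -0.092, -0.001]
force: [-0.3, -0.2, -0.5]
width: 0.701
16.8333 tcp [ 0.6714 -0.2109  0.1976] yaw -10.53 w 0.701 F [-0.3 -0.2 -0.5]
[ 0.7811 -0.2043 59.3319 91.5479 45.0859] in tool xy [ 0.1069 -0.0265] turn 4.4
[ 0.6721 -0.2135 59.7691 68.4349 49.3016] in tool xy [0.0014 0.0025] turn 0.2
[ 0.4489 -0.1809 52.1094 67.596  31.4313] in tool xy [-0.2241  0.0112] turn 18.0
[ 0.4519 -0.0973 25.3373 49.2707  1.9677] in tool xy [-0.2363 -0.0715] turn -12.5
stem [ 0.6932 -0.3536  0.08  ] in tool [0.0477 0.1364] 144
stem [ 0.6731 -0.2137  0.08  ] in tool [0.0023 0.0025] 1058
```

Shift (+1.5, +1.5) mm and pick.

```bash
python3 -m creep '[[[0.0015,0.0015,0.03],0,0.3],[[0,0,0.03],0,0.3],[[0,0,0.03],0,0.3],[[0,0,0.03],0,0.3],[[0,0,0.02],0,0.3],[[0,0,0.0155],0,0.3],[[0,0,0],0,0.3],[[0,0,0],0,0.3]]'
python3 -m creep '[[[0,0,0],0,1],[[0,0,0],0,1],[[0,0,0],0,1],[[0,0,0],0,1],[[0,0,0],0,1],[[0,0,0],0,1]]'
```

```text
clock: 17.55
position: [0.6729, -0.2135, 0.0429]
tcp_rot: [-0.0, 0.996, -0.093, -0.0]
force: [0.2, 0.1, 0.2]
width: 0.7
clock: 18.05
position: [0.6737, -0.2144, 0.0444]
tcp_rot: [0.0, 0.996, -0.093, 0.001]
force: [-0.6, 0.6, 8.4]
width: 0.273
```

```bash
python3 -m creep '[[[0,0,-0.025],0,1],[[0,0,-0.033],0,1],[[0,0,-0.034],0,1],[[0,0,-0.034],0,1],[[0,0,-0.03],0,1],[[-0.0108,-0.0354,0],0,1],[[-0.0108,-0.0354,0],0,1],[[-0.0108,-0.0354,0],0,1],[[-0.0107,-0.0354,0],0,1],[[-0.0107,-0.0354,0],0,1],[[-0.0107,-0.0354,0],0,1],[[-0.0107,-0.0354,0],0,1]]'
python3 -m creep '[[[-0.0107,-0.0354,0],0,1],[[-0.0108,-0.0353,0],0,1],[[0,0,0],-3.9,1],[[0,0,0],0,1],[[0,0,0],0,1]]'
python3 held.py
```

```text
clock: 19.05
position: [0.6446, 0.0447, 0.1996]
tcp_rot: [-0.0, 0.996, -0.094, 0.0]
force: [1.2, 0.0, -1.0]
width: 0.275
clock: 19.47
position: [0.6371, 0.1163, 0.1993]
tcp_rot: [0.0, 0.998, -0.06, 0.0]
force: [-0.3, -1.0, -1.4]
width: 0.274
19.4667 tcp [0.6371 0.1163 0.1993] yaw -6.9 held vertex px 308 215 F [-0.3 -1.  -1.4]
```

```bash
python3 -m creep '[[[0,0,0.03],0,1],[[0,0,0.035],0,1],[[0,0,0.035],0,1],[[0,0,0.03],0,1],[[0,0,0.015],0,1],[[0,0,0.005],0,1],[[0,0,0],0,1],[[0,-0.0015,0],0,1],[[0,-0.0015,0],0,1],[[0,-0.0012,0],0,1],[[0,0,0],0,1],[[0,0,0],0,1]]'
python3 -m creep '[[[0,-0.0008,0],0,1],[[0,-0.0006,0],0,1],[[0,0,0],0,1],[[0,0,0.0015],0,1],[[0,0,0.001],0,1],[[0,0,0.0005],0,1],[[0,0,0],0,1],[[0,0,0],0,1]]'
python3 -m creep '[[[0,0,-0.0015],0,1],[[0,0,-0.001],0,0.6],[[0,0,0],0,0.6],[[0,0,0],0,0.6],[[0,0,0],0,0.6],[[0,0,-0.01],0,0.6],[[0,0,-0.03],0,0.6],[[0,0,-0.04],0,0.6],[[0,0,-0.04],0,0.6],[[0.01,0,-0.03],0,0.6],[[0,0,0],0,0.6],[[0,0,0],0,0.6]]'
python3 trayview.py pics/w6.png
```

```text
clock: 20.52
position: [0.6377, 0.1207, 0.0491]
tcp_rot: [-0.0, 0.998, -0.06, 0.0]
force: [-0.2, -0.5, -1.0]
width: 0.275
clock: 21.18
position: [0.6379, 0.1222, 0.0474]
tcp_rot: [0.0, 0.998, -0.06, 0.0]
force: [-8.5, -3.4, 23.4]
width: 0.271
clock: 22.18
position: [0.6489, 0.1212, 0.2013]
tcp_rot: [-0.001, 0.998, -0.06, 0.002]
force: [0.3, 0.2, 0.2]
width: 0.402
22.1833 [0.6489 0.1212 0.2013] -6.85 [0.3 0.2 0.2]
rim ((616.3875732421875, 182.22854614257812), (231.63975524902344, 142.3883056640625), 82.94732666015625)
blank in tray [26.8  2.1] size [ 68.7 179.7] yaw err -29.9
stem top [27.8  1.5] 1047
stem top [27.  60.9] 1078
stem top [ 27.4 -57.9] 1015
```

```bash
python3 -m creep '[[[-0.0216,0.0276,0],0,0.3],[[-0.0216,0.0276,0],0,0.3],[[-0.0216,0.0276,0],0,0.3],[[-0.0216,0.0276,0],0,0.3],[[-0.0216,0.0276,0],0,0.3],[[-0.0216,0.0276,0],0,0.3],[[-0.0216,0.0276,0],0,0.3],[[-0.0217,0.0275,0],0,0.3],[[0,0,0],-6.4,0.3],[[0,0,0],-6.4,0.3],[[0,0,0],-6.4,0.3],[[0,0,0],0,0.3]]'
python3 -m creep '[[[0,0,0],0,0.3],[[0,0,0],0,0.3]]'
python3 look.py
```

```text
clock: 23.23
position: [0.4489, -0.0776, 0.1977]
tcp_rot: [-0.0, 0.994, 0.111, -0.001]
force: [0.6, 0.3, -0.2]
width: 0.7
clock: 23.4
position: [0.4494, -0.0775, 0.198]
tcp_rot: [-0.0, 0.994, 0.106, -0.001]
force: [-0.3, 0.1, -0.2]
width: 0.703
23.4 tcp [ 0.4494 -0.0775  0.198 ] yaw 12.16 w 0.703 F [-0.3  0.1 -0.2]
[ 0.4471 -0.0774 59.775  68.0746 11.8348] in tool xy [-0.002  -0.0005] turn 0.3
[ 0.4433 -0.1786 60.0913 64.9282 35.4704] in tool xy [-0.0271  0.0976] turn -23.3
[ 0.4588 -0.3063 21.9679 43.6637 13.9688] in tool xy [-0.0388  0.2257] turn -1.8
stem [ 0.4479 -0.0774  0.08  ] in tool [-0.0013 -0.0003] 1062
stem [ 0.4419 -0.1793  0.08  ] in tool [-0.0287  0.098 ] 1026
```

```bash
python3 -m creep '[[[-0.0015,0,0.03],0,0.3],[[0,0,0.03],0,0.3],[[0,0,0.03],0,0.3],[[0,0,0.03],0,0.3],[[0,0,0.02],0,0.3],[[0,0,0.0155],0,0.3],[[0,0,0],0,0.3],[[0,0,0],0,0.3]]'
python3 -m creep '[[[0,0,0],0,1],[[0,0,0],0,1],[[0,0,0],0,1],[[0,0,0],0,1],[[0,0,0],0,1],[[0,0,0],0,1]]'
python3 -m creep '[[[0,0,-0.025],0,1],[[0,0,-0.033],0,1],[[0,0,-0.034],0,1],[[0,0,-0.034],0,1],[[0,0,-0.03],0,1],[[0.0227,-0.0286,0],0,1],[[0.0227,-0.0286,0],0,1],[[0.0227,-0.0286,0],0,1],[[0.0227,-0.0286,0],0,1],[[0.0227,-0.0286,0],0,1],[[0.0227,-0.0286,0],0,1],[[0.0227,-0.0286,0],0,1]]'
python3 -m creep '[[[0.0227,-0.0286,0],0,1],[[0.0228,-0.0288,0],0,1],[[0,0,0],6.4,1],[[0,0,0],6.4,1],[[0,0,0],6.3,1],[[0,0,0],0,1],[[0,0,0],0,1],[[0,0,0],0,1]]'
python3 held.py
```

```text
clock: 24.12
position: [0.4478, -0.0776, 0.0425]
tcp_rot: [-0.0, 0.994, 0.107, -0.001]
force: [0.8, -0.3, -0.7]
width: 0.702
clock: 24.62
position: [0.449, -0.078, 0.0439]
tcp_rot: [0.0, 0.994, 0.108, 0.001]
force: [-2.7, 0.6, 9.5]
width: 0.273
clock: 25.62
position: [0.5611, 0.1532, 0.1996]
tcp_rot: [0.0, 0.994, 0.108, 0.0]
force: [0.7, -1.1, -0.5]
width: 0.277
clock: 26.28
position: [0.5927, 0.2174, 0.1993]
tcp_rot: [-0.0, 0.998, -0.057, 0.0]
force: [-0.3, 0.1, -0.8]
width: 0.271
26.2833 tcp [0.5927 0.2174 0.1993] yaw -6.51 held vertex px 309 214 F [-0.3  0.1 -0.8]
```

```bash
python3 -m creep '[[[0,0,0.03],0.3,1],[[0,0,0.035],0,1],[[0,0,0.035],0,1],[[0,0,0.03],0,1],[[0,0,0.015],0,1],[[0,0,0.005],0,1],[[0,0,0],0,1],[[0.001,0,0],0,1],[[0.001,0,0],0,1],[[0.001,0,0],0,1],[[0,0,0],0,1],[[0,0,0],0,1]]'
python3 -m creep '[[[0.0008,0,0],0,1],[[0.0006,0,0],0,1],[[0,0,0],0,1],[[0,0,0],0,1]]'
python3 trayview.py pics/w7.png
```

```text
clock: 27.33
position: [0.596, 0.2171, 0.0492]
tcp_rot: [-0.0, 0.998, -0.061, 0.0]
force: [-0.7, 0.1, -1.6]
width: 0.271
clock: 27.67
position: [0.5971, 0.217, 0.049]
tcp_rot: [-0.0, 0.998, -0.061, 0.0]
force: [-0.5, 0.4, -0.7]
width: 0.277
27.6667 [0.5971 0.217  0.049 ] -7.02 [-0.5  0.4 -0.7]
rim ((615.941162109375, 182.39117431640625), (231.24923706054688, 140.94354248046875), 83.03260040283203)
blank in tray [15.5  2.3] size [ 92.5 179.5] yaw err 29.9
stem top [28.4  2.8] 6247
stem top [27.6 61.5] 6232
stem top [ 27.4 -53. ] 5382
stem top [-22.6  31.3] 4881
```

View pics/w7.png

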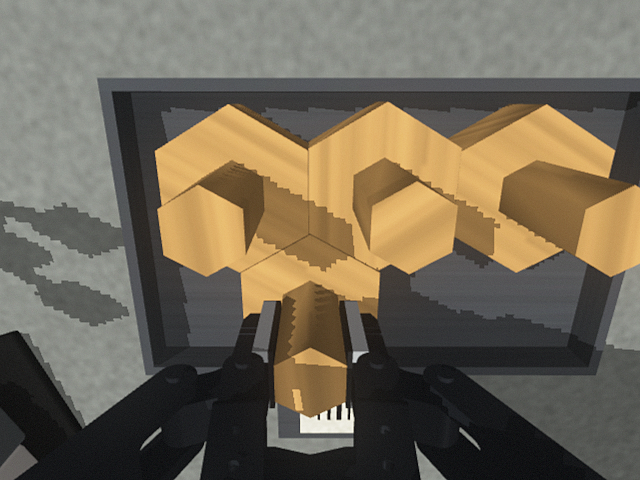

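```bash
python3 -m creep '[[[0,0,0.0015],0,1],[[0,0,0.001],0,1],[[0,0,0.0005],0,1],[[0,0,0],0,1],[[0,0,0],0,1]]'
python3 -m creep '[[[0,0,-0.0015],0,1],[[0,0,-0.001],0,0.6],[[0,0,0],0,0.6],[[0,0,0],0,0.6],[[0,0,0],0,0.6],[[0,0,-0.01],0,0.6],[[0,0,-0.03],0,0.6],[[0,0,-0.04],0,0.6],[[0,0,-0.04],0,0.6],[[0,0,-0.03],0,0.6]]'
python3 -m creep '[[[-0.0095,0.0374,0],0,0.3],[[-0.0095,0.0374,0],0,0.3],[[-0.0095,0.0374,0],0,0.3],[[-0.0095,0.0374,0],0,0.3],[[-0.0095,0.0374,0],0,0.3],[[-0.0095,0.0374,0],0,0.3],[[-0.0095,0.0374,0],0,0.3],[[-0.0095,0.0374,0],0,0.3],[[-0.0095,0.0374,0],0,0.3],[[-0.0095,0.0374,0],0,0.3],[[-0.0093,0.0376,0],0,0.3]]'
python3 -m creep '[[[0,0,0],5.9,0.3],[[0,0,0],5.9,0.3],[[0,0,0],5.8,0.3],[[0,0,0],0,0.3],[[0,0,0],0,0.3],[[0,0,0],0,0.3]]'
python3 look.py
```

```text
clock: 28.13
position: [0.5972, 0.2172, 0.0474]
tcp_rot: [0.0, 0.998, -0.061, 0.0]
force: [-9.9, -3.5, 23.6]
width: 0.278
clock: 28.97
position: [0.5974, 0.2174, 0.2024]
tcp_rot: [-0.001, 0.998, -0.061, 0.001]
force: [0.3, -0.7, -0.0]
width: 0.401
clock: 29.88
position: [0.4423, -0.1802, 0.1993]
tcp_rot: [0.0, 0.998, -0.061, 0.001]
force: [1.5, 0.1, -0.2]
width: 0.702
clock: 30.38
position: [0.4434, -0.1786, 0.1987]
tcp_rot: [-0.0, 0.977, -0.211, 0.0]
force: [-0.3, -0.6, -0.2]
width: 0.696
30.3833 tcp [ 0.4434 -0.1786  0.1987] yaw -24.39 w 0.696 F [-0.3 -0.6 -0.2]
[ 0.4587 -0.3072 18.3995 41.9679 16.6283] in tool xy [0.067  0.1108] turn 19.0
[ 0.4407 -0.181  59.607  68.2204 34.4571] in tool xy [-0.0015  0.0034] turn 1.2
stem [ 0.4416 -0.1814  0.08  ] in tool [-0.0005  0.0033] 1051
```

```bash
python3 -m creep '[[[-0.0005,0.002,0.03],1.1,0.3],[[0,0,0.03],0,0.3],[[0,0,0.03],0,0.3],[[0,0,0.03],0,0.3],[[0,0,0.02],0,0.3],[[0,0,0.016],0,0.3],[[0,0,0],0,0.3],[[0,0,0],0,0.3]]'
python3 -m creep '[[[0,0,0],0,1],[[0,0,0],0,1],[[0,0,0],0,1],[[0,0,0],0,1],[[0,0,0],0,1],[[0,0,0],0,1]]'
python3 -m creep '[[[0,0,-0.025],0,1],[[0,0,-0.033],0,1],[[0,0,-0.034],0,1],[[0,0,-0.034],0,1],[[0,0,-0.03],0,1],[[-0.0016,-0.0367,0],0,1],[[-0.0016,-0.0367,0],0,1],[[-0.0016,-0.0367,0],0,1],[[-0.0016,-0.0367,0],0,1],[[-0.0016,-0.0367,0],0,1],[[-0.0016,-0.0367,0],0,1],[[-0.0015,-0.0366,0],0,1]]'
python3 -m creep '[[[-0.0015,-0.0366,0],0,1],[[-0.0015,-0.0366,0],0,1],[[-0.0015,-0.0366,0],0,1],[[0,0,0],-6.2,1],[[0,0,0],-6.2,1],[[0,0,0],-6.2,1],[[0,0,0],0,1],[[0,0,0],0,1],[[0,0,0],0,1]]'
python3 held.py
```

```text
clock: 31.1
position: [0.4417, -0.1801, 0.0422]
tcp_rot: [-0.0, 0.975, -0.222, -0.001]
force: [0.9, -0.5, 1.6]
width: 0.699
clock: 31.6
position: [0.4427, -0.1806, 0.0436]
tcp_rot: [0.0, 0.975, -0.223, 0.001]
force: [-1.3, -0.4, 9.9]
width: 0.277
clock: 32.6
position: [0.5439, 0.0575, 0.1993]
tcp_rot: [-0.0, 0.975, -0.223, 0.001]
force: [0.5, -1.0, 0.1]
width: 0.274
clock: 33.35
position: [0.5871, 0.1563, 0.1989]
tcp_rot: [-0.0, 0.998, -0.064, 0.0]
force: [-0.0, -0.3, -0.9]
width: 0.28
33.35 tcp [0.5871 0.1563 0.1989] yaw -7.36 held vertex px 309 215 F [-0.  -0.3 -0.9]
```

```bash
python3 -m creep '[[[-0.0005,-0.0006,0.03],-0.4,1],[[0,0,0.035],0,1],[[0,0,0.035],0,1],[[0,0,0.03],0,1],[[0,0,0.0145],0,1],[[0,0,0.005],0,1],[[0,0,0],0,1],[[0.001,0,0],0,1],[[0.001,-0.0005,0],0,1],[[0.001,-0.0005,0],0,1],[[0,0,0],0,1],[[0,0,0],0,1]]'
python3 -m creep '[[[0.0008,-0.0003,0],0,1],[[0.0004,0,0],0,1],[[0,0,0],0,1],[[0,0,0.0015],0,1],[[0,0,0.001],0,1],[[0,0,0.0005],0,1],[[0,0,0],0,1],[[0,0,0],0,1]]'
python3 -m creep '[[[0,0,-0.0015],0,1],[[0,0,-0.001],0,0.6],[[0,0,0],0,0.6],[[0,0,0],0,0.6],[[0,0,0],0,0.6],[[0,0,-0.01],0,0.6],[[0,0,-0.03],0,0.6],[[0,0,-0.04],0,0.6],[[0,0,-0.04],0,0.6],[[0.01,0,-0.03],0,0.6],[[0.01,-0.01,0],0,0.6],[[0,0,0],0,0.6],[[0,0,0],0,0.6]]' || python3 -m creep '[[[0,0,-0.0015],0,1],[[0,0,-0.001],0,0.6],[[0,0,0],0,0.6],[[0,0,0],0,0.6],[[0,0,0],0,0.6],[[0,0,-0.01],0,0.6],[[0,0,-0.03],0,0.6],[[0,0,-0.04],0,0.6],[[0,0,-0.04],0,0.6],[[0.01,0,-0.03],0,0.6],[[0,0,0],0,0.6],[[0,0,0],0,0.6]]'
python3 trayview.py pics/w8.png
```

```text
clock: 34.4
position: [0.5899, 0.158, 0.0492]
tcp_rot: [-0.0, 0.998, -0.059, 0.0]
force: [0.1, 0.1, 0.2]
width: 0.273
clock: 35.07
position: [0.5911, 0.1581, 0.0472]
tcp_rot: [0.0, 0.998, -0.059, 0.0]
force: [-8.3, -4.0, 23.2]
width: 0.271
clock: 36.07
position: [0.6021, 0.1571, 0.2012]
tcp_rot: [-0.001, 0.998, -0.059, 0.002]
force: [-0.6, 0.8, -1.5]
width: 0.397
36.0667 [0.6021 0.1571 0.2012] -6.75 [-0.6  0.8 -1.5]
rim ((615.9529418945312, 182.400146484375), (231.5517578125, 141.71466064453125), 83.0380630493164)
blank in tray [1.5 1.9] size [120.8 180.4] yaw err -29.1
stem top [27.5 61.9] 1236
stem top [28.2  2.1] 1183
stem top [ 28.1 -57.6] 1194
stem top [-23.8  31.7] 1043
stem top [-23.3 -27.8] 1018schema error: expected 1 to 12 rows
```

View pics/w8.png

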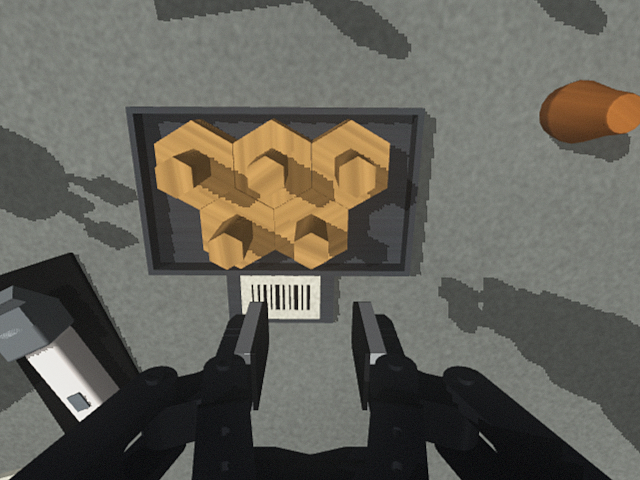

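All five blanks are packed: each V seam is closed, stems sit at px (185,175), (268,175), (352,175), (235,245) and (310,245), and the card is at (280,297). Next is the scanner.

```bash
python3 -m creep '[[[-0.0185,-0.0328,-0.005],0,0.2],[[-0.0185,-0.0328,-0.005],0,0.2],[[-0.0185,-0.0328,-0.005],0,0.2],[[-0.0185,-0.0328,-0.005],0,0.2],[[-0.0185,-0.0328,-0.005],0,0.2],[[-0.0185,-0.0328,-0.005],0,0.2],[[-0.0185,-0.0328,-0.005],0,0.2],[[0,0,0],-6.2,0.2],[[0,0,0],-6.2,0.2],[[0,0,0],-6.2,0.2],[[0,0,0],-6.2,0.2],[[0,0,0],0,0.2]]'
python3 -m creep '[[[0,0,0],0,0.2],[[0,0,0],0,0.2]]'
cat > scan.py <<'E'
from h import *
s=ctrl.sense(); p,d,c=grab("wrist"); cv2.imwrite("pics/s1.png",p); P=cloud(d,c); R=tool(s)
print(s["clock"],s["position"].round(4),round(yaw(s),2))
hsv=cv2.cvtColor(p,cv2.COLOR_BGR2HSV)
def rect(mk,z,nm):
    mk=max(comps(mk,200),key=lambda t:t[1])[0]; cn=np.vstack(cv2.findContours(mk.astype(np.uint8),0,1)[0])[:,0]
    r=cv2.minAreaRect((ray(cn,z,c)[:,:2]*1000).astype(np.float32)); print(nm,np.round(r[0],1),np.round(r[1],1),round(r[2],1),"medz",np.nanmedian(P[mk][:,2]).round(4))
    return r
rect((P[...,2]>.034)&(P[...,2]<.041)&(hsv[...,2]>150)&(hsv[...,1]<60),.038,"white handle top")
rect((P[...,2]>.0435)&(P[...,2]<.054)&(P[...,1]>.3),.048,"head top")
rect((P[...,2]>.03)&(P[...,2]<.054)&(P[...,1]>.3),.04,"whole")
rect((hsv[...,2]<60)&(abs(P[...,2]-.006)<.004),.006,"mat dark")
E
python3 scan.py
```

```text
clock: 37.12
position: [0.4984, 0.3997, 0.2321]
tcp_rot: [0.0, 0.987, 0.16, -0.001]
force: [0.4, -1.2, -0.5]
width: 0.806
clock: 37.28
position: [0.4989, 0.3998, 0.2328]
tcp_rot: [0.0, 0.988, 0.155, -0.0]
force: [-0.2, 0.3, -0.2]
width: 0.798
37.2833 [0.4989 0.3998 0.2328] 17.86
white handle top [459.3 401.3] [94.6 32.8] 18.8 medz 0.0372
head top [475.  584.3] [ 18.9 122.8] 28.7 medz 0.0513
whole [488.9 412.6] [155.5  46.7] 18.3 medz 0.0401
mat dark [474.7 415.6] [198.5 109.1] 11.2 medz 0.0053
```

View pics/s1.png

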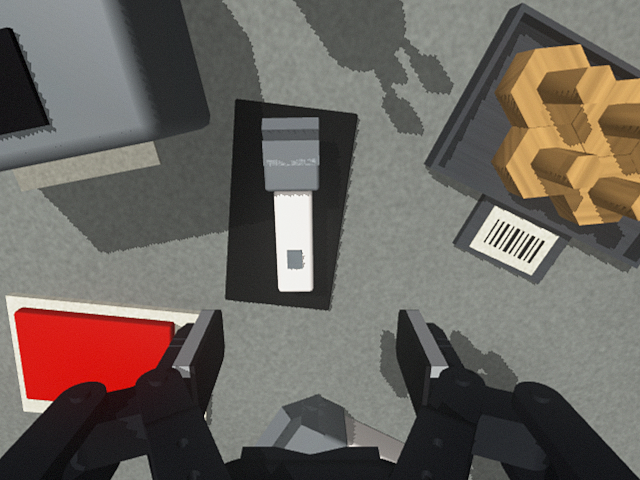

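```bash
python3 -m creep '[[[-0.0064,-0.0143,0],-0.6,0.2],[[0,0,0.03],0,0.2],[[0,0,0.035],0,0.2],[[0,0,0.035],0,0.2],[[0,0,0.035],0,0.2],[[0,0,0.03],0,0.2],[[0,0,0.025],0,0.2],[[0,0,0.015],0,0.2],[[0,0,0.01],0,0.2],[[0,0,0.005],0,0.2],[[0,0,0],0,0.2],[[0,0,0],0,0.2]]'
python3 -m creep '[[[0,0,0.001],0,0.2],[[0,0,0],0,0.2],[[0,0,0],0,0.2]]'
```

```text
clock: 38.33
position: [0.489, 0.4123, 0.0146]
tcp_rot: [-0.0, 0.987, 0.162, 0.001]
force: [-0.2, 0.4, -0.1]
width: 0.797
clock: 38.58
position: [0.489, 0.412, 0.0133]
tcp_rot: [-0.0, 0.987, 0.162, 0.001]
force: [-0.4, 0.3, -0.1]
width: 0.798
```

```bash
python3 -m creep '[[[0,0,0.001],0,1],[[0,0,0],0,1],[[0,0,0],0,1],[[0,0,0],0,1],[[0,0,0],0,1],[[0,0,0],0,1],[[0,0,0],0,1]]' 60
python3 -m creep '[[[0,0,-0.005],0,1],[[0,0,-0.01],0,1],[[0,0,-0.03],0,1],[[0,0,-0.03],0,1],[[0,0,-0.03],0,1],[[0,0,0],0,1],[[0,0,0],0,1]]'
python3 - <<'E'
from h import *
s=ctrl.sense(); p,d,c=grab("wrist"); cv2.imwrite("pics/s2.png",p); P=cloud(d,c); R=tool(s)
print(s["position"].round(4),yaw(s),s["joint_positions"].round(2))
hsv=cv2.cvtColor(p,cv2.COLOR_BGR2HSV); t=(P-R[:3,3])@R[:3,:3]
mk=(d>0)&(d<.2)&(t[...,0]>0.02)&(abs(t[...,1])<.03)&(hsv[...,2]>60)
print("head extents tool x",np.nanpercentile(t[mk][:,0],[1,50,99]).round(4),"y",np.nanpercentile(t[mk][:,1],[1,50,99]).round(4),"z",np.nanpercentile(t[mk][:,2],[1,50,99]).round(4))
# fit plane of head top
q=t[mk]; q=q[q[:,2]<np.nanpercentile(q[:,2],50)+.004]; A=np.c_[q[:,:2],np.ones(len(q))]; k=np.linalg.lstsq(A,q[:,2],rcond=None)[0]; print("tilt slopes",k.round(4))
r=cv2.minAreaRect((q[:,:2]*1000).astype(np.float32)); print(r)
E
```

```text
clock: 39.17
position: [0.4888, 0.4118, 0.0118]
tcp_rot: [-0.0, 0.987, 0.162, 0.0]
force: [-0.8, -1.7, 5.7]
width: 0.386
clock: 39.75
position: [0.4894, 0.4123, 0.1188]
tcp_rot: [-0.001, 0.987, 0.162, 0.002]
force: [0.1, -0.2, -3.1]
width: 0.384
[0.4894 0.4123 0.1188] 18.668596815581033 [-0.41  0.54 -0.53  1.76  0.33  0.93 -2.32]
head extents tool x [0.0212 0.0532 0.0778] y [-0.0215  0.001   0.0233] z [-0.0368 -0.0352 -0.0267]
tilt slopes [ 0.0424 -0.     -0.0371]
((47.85472869873047, 0.9277553558349609), (46.3306999206543, 55.672855377197266), 89.84053039550781)
```

View pics/s2.png

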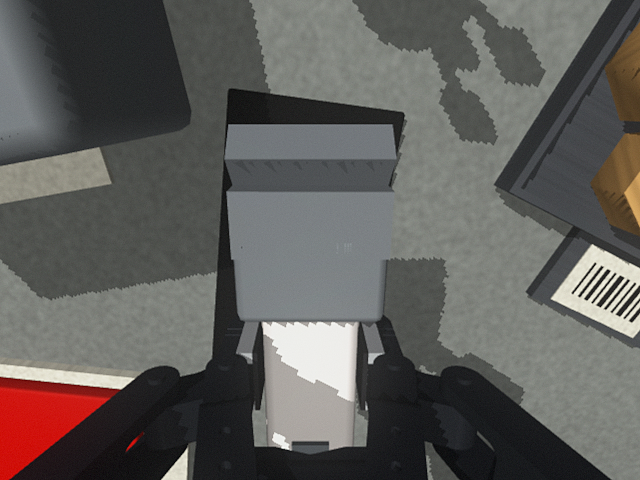

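```bash
python3 -m creep '[[[0,0,-0.025],0,1],[[0,0,-0.025],0,1],[[0,0,-0.02],0,1],[[-0.006,0.02,0],0,1],[[-0.01,0.033,0],0,1],[[-0.01,0.0338,0],0,1],[[-0.01,0.034,0],0,1],[[-0.01,0.034,0],0,1],[[-0.01,0.034,0],0,1],[[-0.01,0.034,0],0,1],[[-0.01,0.034,0],0,1],[[-0.01,0.034,0],0,1]]'
python3 -m creep '[[[-0.01,0.034,0],0,1],[[-0.0034,0.011,0],0,1],[[0,0,0],-6.4,1],[[0,0,0],-6.4,1],[[0,0,0],-6.4,1],[[0,0,0],-6.4,1],[[0,0,0],-6.4,1],[[0,0,0],-6.4,1],[[0,0,0],-6.4,1],[[0,0,0],-6.4,1],[[0,0,0],-6.4,1],[[0,0,0],-6.4,1]]'
python3 -m creep '[[[0,0,0],0,1],[[0,0,0.02],0,1],[[0,0,0.02],0,1],[[0,0,0.01],0,1],[[0,0,0],0,1],[[0,0,0],0,1]]'
python3 - <<'E'
from h import *
s=ctrl.sense(); p,d,c=grab("wrist"); cv2.imwrite("pics/s3.png",p); R=tool(s); P=cloud(d,c)
print(s["position"].round(4),yaw(s),s["joint_positions"].round(2),s["width"])
t=(P-R[:3,3])@R[:3,:3]; hsv=cv2.cvtColor(p,cv2.COLOR_BGR2HSV)
w=(hsv[...,2]>170)&(hsv[...,1]<60)&(abs(P[...,2]-.009)<.006)
for mk,n,ce in comps(w,100): print("white",ce,n,(R[:3,:3].T@(ray(ce,.009,c)[0]-R[:3,3])).round(4))
g=(hsv[...,1]<60)&(hsv[...,2]>80)&(d<.2)&(t[...,2]<-.03)&(t[...,0]>.015)
q=t[g]; A=np.c_[q[:,:2],np.ones(len(q))]; print("head slope",np.linalg.lstsq(A,q[:,2],rcond=None)[0].round(4),np.percentile(q[:,0],[1,99]).round(4),np.percentile(q[:,1],[1,99]).round(4))
E
```

```text
clock: 40.8
position: [0.4993, 0.1067, 0.1853]
tcp_rot: [0.0, 0.987, 0.162, -0.001]
force: [1.4, 1.0, -2.7]
width: 0.384
clock: 41.8
position: [0.5012, 0.0616, 0.1853]
tcp_rot: [-0.001, 0.749, 0.663, -0.001]
force: [-0.1, -1.1, -1.4]
width: 0.386
clock: 42.3
position: [0.5016, 0.0619, 0.1361]
tcp_rot: [-0.001, 0.751, 0.66, -0.001]
force: [0.3, 0.3, -2.1]
width: 0.386
[0.5016 0.0619 0.1361] 82.60452605739601 [ 0.29  0.33 -0.63  2.04  0.26  0.85 -0.62] 0.38588589089502257
white [307.68573293  41.30643758] 4598 [ 0.1186 -0.0016  0.1271]
head slope [ 0.0492  0.0001 -0.0375] [0.0205 0.0746] [-0.0225  0.0221]
```

View pics/s3.png

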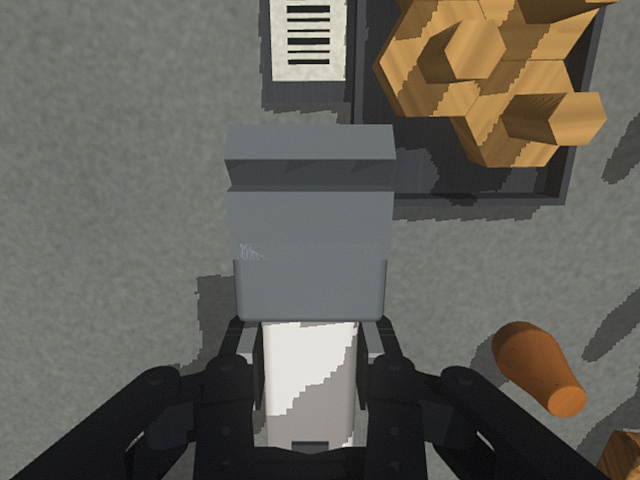

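```bash
python3 -m creep '[[[0.002,-0.0008,0.015],0,1],[[0,0,0.02],0,1],[[0,0,0.015],0,1],[[0,0,0.01],0,1],[[0,0,0.005],0,1],[[0,0,0],0,1],[[0,0,0],0,1],[[0,0,0],0,1],[[0,0,0],0,1]]'
python3 - <<'E'
from h import *
s=ctrl.sense(); p,d,c=grab("wrist"); cv2.imwrite("pics/s4.png",p); R=tool(s); P=cloud(d,c)
print(s["position"].round(4),yaw(s))
hsv=cv2.cvtColor(p,cv2.COLOR_BGR2HSV)
w=(hsv[...,2]>150)&(hsv[...,1]<70)&(abs(P[...,2]-.009)<.006)
for mk,n,ce in comps(w,60):
    v,u=np.where(mk); vm=np.percentile(v,99); print(n,"near edge px",vm,"tool",[(R[:3,:3].T@(ray((uu,vm),.009,c)[0]-R[:3,3])).round(4) for uu in (u.min(),u.max())])
pt,dt,ct=grab("top"); hs=cv2.cvtColor(pt,cv2.COLOR_BGR2HSV); cv2.imwrite("pics/t4.png",pt)
card=np.array([.519,.195,.009]); print("expected card in tool",(R[:3,:3].T@(card-R[:3,3])).round(4))
E
python3 -m creep '[[[0,0,0],0,1],[[0,0,0],0,1],[[0,0,0],0,1],[[0,0,0],0,1],[[0,0,0],0,1],[[0,0,0],0,1],[[0,0,0],0,1],[[0,0,0],0,1],[[0,0,0],0,1],[[0,0,0],0,1],[[0,0,0],0,1],[[0,0,0],0,1]]'
```

```text
clock: 43.1
position: [0.502, 0.0639, 0.0723]
tcp_rot: [0.0, 0.751, 0.66, 0.001]
force: [0.4, 0.4, -1.8]
width: 0.389
[0.502  0.0639 0.0723] 82.66965679091946
6298 near edge px 78.0 tool [array([ 0.0943, -0.0257,  0.0633]), array([0.0943, 0.0225, 0.0633])]
expected card in tool [1.322e-01 1.000e-04 6.330e-02]
clock: 44.2
position: [0.5015, 0.0639, 0.0714]
tcp_rot: [-0.0, 0.751, 0.661, 0.0]
force: [-0.4, -0.3, -1.6]
width: 0.386
```

Run:
```python
from h import *
s=ctrl.sense(); p,d,c=grab("side"); R=tool(s); P=cloud(d,c); hsv=cv2.cvtColor(p,cv2.COLOR_BGR2HSV)
t=(P-R[:3,3])@R[:3,:3]
am=(hsv[...,1]>110)&(hsv[...,0]<30)&(abs(t[...,0]-.065)<.03)&(abs(t[...,1])<.03)&(abs(t[...,2])<.04)
q=t[am]; print(am.sum(), q.mean(0).round(4) if am.any() else None)
if am.sum()>20:
    x0=q.mean(0); n=np.linalg.svd(q-x0)[2][2]; n*=np.sign(n[0]); print("window normal",n.round(3))
    v,u=np.where(am); print("px",u.mean(),v.mean())
    card=R[:3,:3].T@(np.array([.519,.195,.009])-R[:3,3]); D=card-x0; print("along",D@n,"perp",np.linalg.norm(D-D@n*n)); k=np.array([.7071,0,.7071]); print("45deg: along",D@k,"perp",(D-D@k*k).round(4))
u,v=proj(R[:3,3]+R[:3,:3]@[.06,0,0],c)[0].astype(int); cr=p[v-70:v+90,u-120:u+120]; cv2.imwrite("pics/side4.png",cv2.resize(cr,None,fx=3,fy=3))
```

```text
16 [ 0.0749 -0.005  -0.0176]
```

View pics/side4.png

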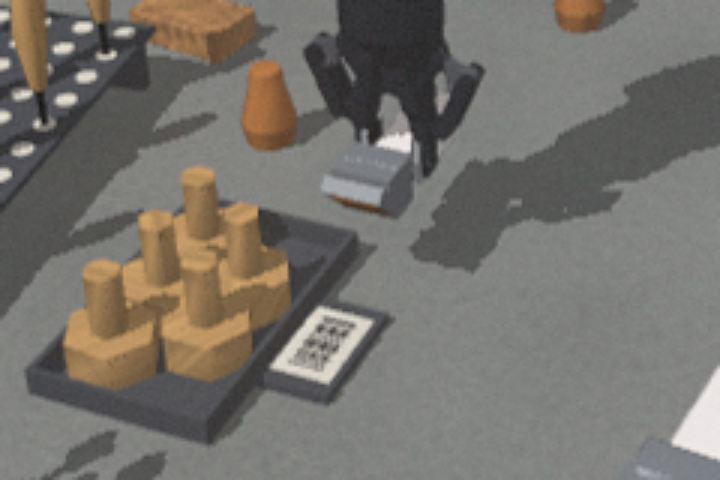

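The side crop shows the head low in front of the lip with the amber underside facing the card, about where I computed. The scan has been held for over 2 s. Now I'll return the scanner to the mat.

```bash
python3 -m creep '[[[0,0,-0.015],0,1],[[0,0,-0.03],0,1],[[0,0,-0.03],0,1],[[0,0,-0.03],0,1],[[0,0,-0.01],0,1],[[0,0,0],6.4,1],[[0,0,0],6.4,1],[[0,0,0],6.4,1],[[0,0,0],6.4,1],[[0,0,0],6.4,1],[[0,0,0],6.4,1],[[0,0,0],6.4,1]]'
python3 -m creep '[[[0,0,0],6.4,1],[[0,0,0],6.4,1],[[0,0,0],6.4,1],[[0.006,-0.02,0],0,1],[[0.0098,-0.0334,0],0,1],[[0.0098,-0.0334,0],0,1],[[0.0098,-0.0334,0],0,1],[[0.0098,-0.0334,0],0,1],[[0.0098,-0.0334,0],0,1],[[0.0098,-0.0334,0],0,1],[[0.0098,-0.0334,0],0,1],[[0.0098,-0.0334,0],0,1]]'
python3 -m creep '[[[0.0098,-0.0334,0],0,1],[[0.004,-0.0138,0],0,1],[[0,0,0],0,1],[[0,0,0.035],0,1],[[0,0,0.035],0,1],[[0,0,0.035],0,1],[[0,0,0.035],0,1],[[0,0,0.015],0,1],[[0,0,0.007],0,1],[[0,0,0],0,1],[[0,0,0],0,1]]'
```

```text
clock: 45.25
position: [0.5012, 0.0637, 0.1859]
tcp_rot: [-0.0, 0.947, 0.322, -0.0]
force: [0.2, -0.6, -2.7]
width: 0.39
clock: 46.25
position: [0.4889, 0.3644, 0.1857]
tcp_rot: [0.0, 0.987, 0.162, -0.0]
force: [0.7, -0.8, -1.7]
width: 0.387
clock: 47.17
position: [0.488, 0.4126, 0.0258]
tcp_rot: [-0.0, 0.987, 0.162, 0.001]
force: [1.2, 0.2, -1.4]
width: 0.388
```

```bash
python3 -m creep '[[[0,0,0.005],0,1],[[0,0,0.004],0,1],[[0,0,0.001],0,1],[[0,0,0],0,1],[[0,0,0],0,1]]'
python3 -m creep '[[[0,0,0.001],0,1],[[0,0,0.001],0,1],[[0,0,0],0,1],[[0,0,0],0,1]]'
```

```text
clock: 47.58
position: [0.4875, 0.4122, 0.0148]
tcp_rot: [-0.0, 0.987, 0.162, 0.0]
force: [-0.6, -0.4, -2.2]
width: 0.391
clock: 47.92
position: [0.4874, 0.4121, 0.0124]
tcp_rot: [0.0, 0.987, 0.162, -0.0]
force: [-0.1, 0.8, -2.4]
width: 0.385
```

```bash
python3 -m creep '[[[0,0,0.0007],0,1],[[0,0,0],0,1],[[0,0,0],0,0.35],[[0,0,0],0,0.35],[[0,0,0],0,0.35],[[0,0,0],0,0.35],[[0,0,-0.005],0,0.2],[[0,0,-0.01],0,0.2],[[0,0,-0.02],0,0.2],[[0,0,-0.03],0,0.2],[[0,0,-0.03],0,0.2],[[0,0,-0.03],0,0.2]]'
python3 -m creep '[[[0,0,-0.035],0,0.2],[[0,0,-0.035],0,0.2],[[0.01,0,-0.025],0,0.2],[[0,0,0],0,0.2],[[0,0,0],0,0.2],[[0,0,0],0,0.2]]'
sed -i 's#pics/s1.png#pics/s5.png#' scan.py; python3 scan.py
python3 - <<'E'
from h import *
p,d,c=grab("top"); cv2.imwrite("pics/top5.png",p); P=cloud(d,c); hsv=cv2.cvtColor(p,cv2.COLOR_BGR2HSV)
wood=(hsv[...,0]>8)&(hsv[...,0]<30)&(hsv[...,1]>60); xy=[]
for mk,n,ce in comps(wood&(abs(P[...,2]-.08)<.012)&(P[...,1]>0.05),20): xy.append(ray(ce,.084,c)[0,:2]); print("stem",xy[-1].round(4),n)
xy=np.array(xy); print((np.linalg.norm(xy[:,None]-xy[None],axis=-1)*1000).round(1))
E
```

```text
clock: 48.92
position: [0.4871, 0.4122, 0.1391]
tcp_rot: [-0.0, 0.987, 0.162, 0.0]
force: [0.1, 0.5, 0.3]
width: 0.798
clock: 49.42
position: [0.4966, 0.415, 0.232]
tcp_rot: [0.0, 0.987, 0.162, 0.0]
force: [0.4, -0.1, -0.8]
width: 0.8
49.4167 [0.4966 0.415  0.232 ] 18.68
white handle top [458.4 401.5] [94.5 32.8] 18.7 medz 0.0372
head top [474.3 583.8] [ 17.1 122.7] 28.7 medz 0.0514
whole [488.  411.9] [155.4  46.9] 18.4 medz 0.0401
mat dark [474.7 415.7] [198.4 109.1] 11.2 medz 0.0054
stem [0.6534 0.2434] 113
stem [0.6418 0.1797] 113
stem [0.634  0.1206] 110
stem [0.5937 0.2155] 112
stem [0.5868 0.1564] 112
[[  0.   64.8 124.3  65.9 109.6]
 [ 64.8   0.   59.6  60.   59.8]
 [124.3  59.6   0.  103.1  59.2]
 [ 65.9  60.  103.1   0.   59.6]
 [109.6  59.8  59.2  59.6   0. ]]
```

View pics/s5.png

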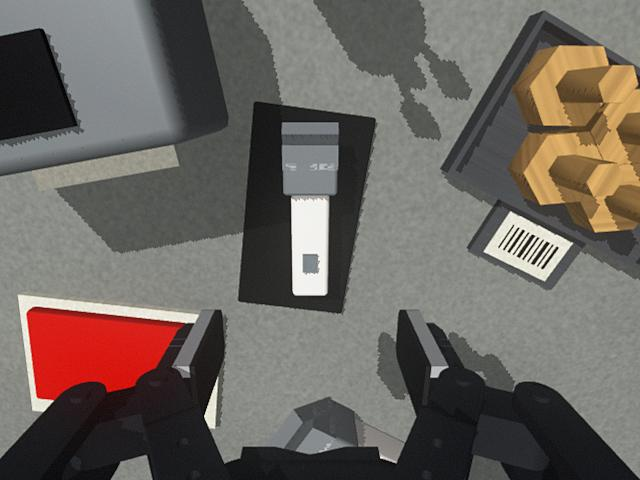

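View pics/top5.png

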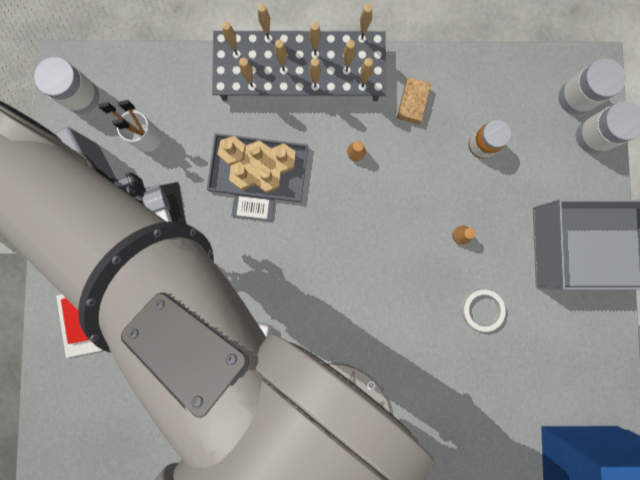

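The scanner lies flat on the mat at px (310,210), with its grip about (+13,-6) mm from the mat's centre. However, the corner blank at top px (231,150) has been knocked about 5 mm away from its neighbours (64.8 and 65.9 mm). I'll mend that.

```bash
python3 -m creep '[[[0.0139,0.0318,0],0,0.5],[[0.0139,0.0318,0],0,0.5],[[0.0139,0.0318,0],0,0.5],[[0.0139,0.0318,0],0,0.5],[[0.0139,0.0318,0],0,0.5],[[0.0138,0.0318,0],0,0.5],[[0.0138,0.032,0],0,0.5],[[0,0,0],6.4,0.55],[[0,0,0],6.4,0.55],[[0,0,0],6.4,0.55],[[0,0,0],6.3,0.55],[[0,0,0],0,0.55]]'
python3 -m creep '[[[0,0,0.015],0,0.55],[[0,0,0.015],0,0.55],[[0,0,0],0,0.55],[[0,0,0],0,0.55]]'
python3 trayview.py pics/w9.png; python3 look.py 0.004 | grep stem
```

```text
clock: 50.52
position: [0.6596, 0.2353, 0.2307]
tcp_rot: [0.0, 0.998, -0.062, -0.001]
force: [0.7, 0.5, 0.3]
width: 0.45
clock: 50.85
position: [0.6595, 0.2352, 0.2008]
tcp_rot: [0.0, 0.998, -0.058, -0.001]
force: [-0.9, 0.6, 0.7]
width: 0.446
50.85 [0.6595 0.2352 0.2008] -6.65 [-0.9  0.6  0.7]
rim ((616.48876953125, 182.43478393554688), (231.64739990234375, 142.1147003173828), 82.97283935546875)
blank in tray [34.9 67. ] size [59.8 62.2] yaw err -5.3
blank in tray [  4.1 -12.3] size [122.2 147.1] yaw err 25.4
stem top [32.5 67.2] 1050
stem top [28.8  3. ] 1058
stem top [ 28.8 -56.7] 1092
stem top [-23.1  33. ] 897
stem top [-22.7 -26.9] 937
stem [0.6564 0.2448 0.084 ] in tool [-0.0046 -0.0089] 1034
stem [0.645  0.1815 0.084 ] in tool [-0.0085  0.0553] 1053
stem [0.6378 0.1223 0.084 ] in tool [-0.0088  0.1149] 1083
stem [0.5972 0.2174 0.084 ] in tool [-0.0602  0.0252] 867
stem [0.5903 0.158  0.084 ] in tool [-0.0601  0.085 ] 940
```

View pics/w9.png

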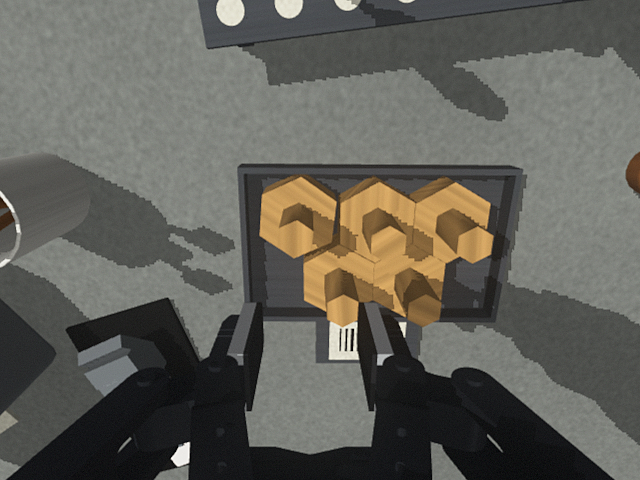

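```bash
python3 -m creep '[[[-0.0022,-0.0101,0],0,0.55],[[0,0,0.025],5.4,0.55],[[0,0,0.035],0,0.55],[[0,0,0.035],0,0.55],[[0,0,0.03],0,0.55],[[0,0,0.02],0,0.55],[[0,0,0.0085],0,0.55],[[0,0,0],0,0.55],[[0,0,0],0,0.55]]'
python3 -m creep '[[[0,0,0],0,1],[[0,0,0],0,1],[[0,0,0],0,1],[[0,0,0],0,1],[[0,0,0],0,1]]' 40
python3 -m creep '[[[0,0,-0.002],0,1],[[0,0,0],0,1],[[0,0,0],-2.7,1],[[0,0,0],-2.7,1],[[-0.001,0.0015,0],0,1],[[-0.001,0.0015,0],0,1],[[-0.0012,0.001,0],0,1],[[-0.0008,0.0005,0],0,1],[[0,0,0],0,1],[[0,0,0],0,1]]'
```

```text
clock: 51.7
position: [0.6597, 0.2465, 0.0494]
tcp_rot: [-0.0, 0.994, -0.106, 0.0]
force: [0.6, 0.1, 0.9]
width: 0.452
clock: 52.12
position: [0.6602, 0.2463, 0.0503]
tcp_rot: [-0.001, 0.994, -0.106, 0.001]
force: [-1.1, -0.2, 7.5]
width: 0.276
clock: 52.95
position: [0.6547, 0.2415, 0.0504]
tcp_rot: [0.0, 0.998, -0.06, 0.0]
force: [0.2, -0.3, 2.1]
width: 0.272
```

```bash
python3 trayview.py pics/w10.png; python3 look.py 0.004 | grep stem; python3 held.py
```

```text
52.95 [0.6547 0.2415 0.0504] -6.85 [ 0.2 -0.3  2.1]
rim ((616.90966796875, 182.30859375), (231.35121154785156, 142.5977020263672), 82.9877700805664)
blank in tray [36.2  1.7] size [ 94.1 172.7] yaw err 6.9
blank in tray [-2.  17.9] size [ 5.4 21.8] yaw err 0.6
blank in tray [-39.4  52.5] size [19.2 27.8] yaw err 5.7
stem top [29.5 62. ] 4542
stem top [33.1  1.9] 3237
stem top [41.1 41. ] 88
stem top [ 29.7 -43.8] 758
stem [0.6528 0.2401 0.084 ] in tool [-0.0017  0.0017] 4536
stem [0.649  0.1799 0.084 ] in tool [0.0017 0.0619] 3225
stem [0.6617 0.2178 0.084 ] in tool [0.0098 0.0227] 85
stem [0.6402 0.135  0.084 ] in tool [-0.0017  0.1076] 754
53.05 tcp [0.6547 0.2415 0.0504] yaw -6.84 held vertex px 309 220 F [-1.2 -2.2  3.1]
```

View pics/w10.png

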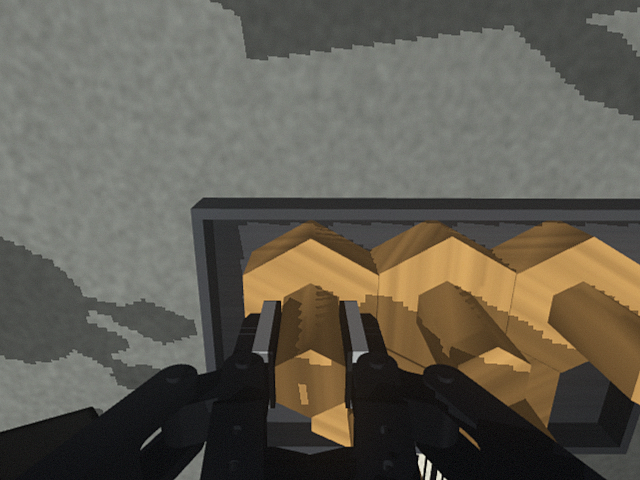

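```bash
python3 -m creep '[[[0,0,0.001],0,1],[[0,0,0.001],0,1],[[0,0,0.0005],0,1],[[0,0,0],0,1],[[0,0,0],0,1]]'
python3 -m creep '[[[0,0,-0.0005],0,1],[[0,0,-0.0005],0,0.6],[[0,0,0],0,0.6],[[0,0,0],0,0.6],[[0,0,0],0,0.6],[[0,0,-0.01],0,0.6],[[0,0,-0.03],0,0.6],[[0,0,-0.04],0,0.6],[[0,0,-0.04],0,0.6],[[0,0,-0.03],0,0.6],[[0,0.03,0],0,0.6],[[0,0.03,0],0,0.6]]'
python3 -m creep '[[[0.01,0,0],0,0.6],[[0,0,0],0,0.6],[[0,0,0],0,0.6],[[0,0,0],0,0.6]]'
cat > final.py <<'E'
from h import *
for n in ("wrist","top"):
    p,d,c=grab(n); P=cloud(d,c); hsv=cv2.cvtColor(p,cv2.COLOR_BGR2HSV); cv2.imwrite(f"pics/fin_{n}.png",p)
    wood=(hsv[...,0]>8)&(hsv[...,0]<30)&(hsv[...,1]>60); xy=[]
    for mk,k,ce in comps(wood&(abs(P[...,2]-.083)<(.005 if n=="wrist" else .012))&(P[...,1]>0.05)&(P[...,0]<.7),20): xy.append(ray(ce,.084,c)[0,:2])
    xy=np.array(xy); print(n,len(xy)); print((np.linalg.norm(xy[:,None]-xy[None],axis=-1)*1000).round(1))
E
python3 final.py; python3 trayview.py pics/w11.png
```

```text
clock: 53.52
position: [0.6549, 0.2416, 0.0503]
tcp_rot: [0.0, 0.998, -0.06, 0.0]
force: [-14.3, -8.1, 35.5]
width: 0.276
clock: 54.52
position: [0.648, 0.1839, 0.2018]
tcp_rot: [-0.001, 0.998, -0.058, 0.002]
force: [0.2, -0.6, -1.2]
width: 0.402
clock: 54.85
position: [0.6571, 0.1819, 0.1989]
tcp_rot: [-0.0, 0.998, -0.059, -0.0]
force: [-0.1, 0.7, 0.0]
width: 0.401
wrist 5
[[  0.   59.6  59.8  56.4  58.3]
 [ 59.6   0.  119.4  61.8 100.1]
 [ 59.8 119.4   0.   97.9  61.6]
 [ 56.4  61.8  97.9   0.   50.2]
 [ 58.3 100.1  61.6  50.2   0. ]]
top 0
[]
54.95 [0.657  0.182  0.1987] -6.74 [0.3 0.5 1. ]
rim ((616.4290161132812, 182.30804443359375), (231.53907775878906, 142.4709014892578), 83.0254898071289)
blank in tray [4.2 2.2] size [115.1 180.3] yaw err -29.8
stem top [28.8  2.3] 1050
stem top [28. 62.] 1061
stem top [ 28.8 -57.4] 1066
stem top [-23.4  28. ] 596
stem top [-21.7 -22.2] 466
```

```bash
python3 -m creep '[[[-0.0233,-0.0266,-0.005],0,0.2],[[-0.0233,-0.0266,-0.005],0,0.2],[[-0.0233,-0.0266,-0.005],0,0.2],[[-0.0233,-0.0266,-0.005],0,0.2],[[-0.0233,-0.0266,-0.005],0,0.2],[[-0.0233,-0.0266,-0.005],0,0.2],[[-0.0233,-0.0266,0],0,0.2],[[-0.0233,-0.0266,0],0,0.2],[[0,0,0],-6.3,0.2],[[0,0,0],-6.3,0.2],[[0,0,0],-6.3,0.2],[[0,0,0],-6.3,0.2]]'
python3 -m creep '[[[0,0,0],0,0.2],[[0,0,0],0,0.2],[[0,0,0],0,0.2],[[0,0,0],0,0.2]]'
python3 final.py; python3 scan.py
```

```text
clock: 56.0
position: [0.497, 0.415, 0.2287]
tcp_rot: [0.0, 0.987, 0.163, -0.0]
force: [-0.4, -0.5, 0.6]
width: 0.798
clock: 56.33
position: [0.4976, 0.4144, 0.2288]
tcp_rot: [-0.0, 0.987, 0.158, 0.0]
force: [-0.6, 0.3, -0.4]
width: 0.797
wrist 2
[[ 0.  59.9]
 [59.9  0. ]]
top 5
[[  0.   59.7 119.2  59.9 102.7]
 [ 59.7   0.   59.5  60.5  59.4]
 [119.2  59.5   0.  103.6  59.3]
 [ 59.9  60.5 103.6   0.   59.4]
 [102.7  59.4  59.3  59.4   0. ]]
56.4333 [0.4976 0.4144 0.2288] 18.3
white handle top [457.9 401.4] [95.  32.9] 18.4 medz 0.0372
head top [474.2 583.8] [ 16.9 122.7] 28.7 medz 0.0514
whole [487.9 411.6] [156.1  46.8] 18.6 medz 0.0402
mat dark [474.7 415.8] [198.4 109.2] 11.2 medz 0.0054
```

```bash
python3 -c "
from bench import ctrl
print(ctrl.sign_off())"
```

```text
the job is handed in; nothing more can be done
None
```

All five blanks present on the bench are packed in the tray, stems up, and the scanner is back flat on its mat. I handed the job in at about 56 s; sign-off gives no verdict.

- **Packing:** I placed a row of three and nested a row of two against it. The corner blank was later found knocked about 5 mm out, so I re-gripped it and slid it back.
- **Scan:** I held the scanner about 10 cm from the card for over 2 s. From camera geometry the line of sight passed within about 5 mm of the card's centre, against a limit of 16 mm. Only a sliver of the window was visible, so I could not confirm the aim directly.
- **Last checks of the blanks:** the top camera put neighbouring stems 59.3 to 60.5 mm apart (limit 63), and every blank has at least two neighbours. An earlier wrist view gave 50 to 62 mm, but the fingers were hiding part of the second row's stems, so I relied on the top view.
- **Scanner, jar and handles:** the scanner's grip point is about 15 mm from the mat's centre along x and 6 mm across. The jar and both round handles stood untouched in the last top picture I viewed. The gripper was parked clear of everything, with force readings near zero.

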